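Load, guard and start the clamp-block test nest

TASK

Lift the clear guard of the test nest right up and lay all the clamp blocks from the bare bench top (not those on the perforated board) in it, flat, crosswise and side by side: the tall ones with a post in the green row, the low ones without a post in the yellow row. When all are loaded, gently lower the guard until it is fully closed, and only then push the red start lever on the small grey box right over to on. Leave the aluminium casting and the red caps where they are.

Things in the scene. Friction and masses are not known exactly. Their poses are not given: they have to be found in the camera images.
- nest: the guarded test nest: dark steel base plate 222 x 236 x 8 mm with grey side cheeks (along its x, at y = +-114 mm, 8 mm thick, top 52 mm above the table), fixed on the bench. Origin on the table under the middle of the two rows; its x points away from the robot (to the hinge), y to the left, z up; turned up to 0.12 rad
- guard (a joint): opening angle of the hinged guard, rad: 0 = fully closed (panel level, on its stop), 1.75 = the far stop, a little past upright. A clear plastic panel in a yellow frame, 0.25 kg, whose stiff hinge holds it at any angle; about 4 N up or down at the bar moves it. May start slightly ajar
- guard_hinge (a point): middle of the guard's hinge axis: 112 mm along +x from the nest's origin and 58 mm above the table; the axis is parallel to the nest's y. The panel reaches 198 mm from it, its front edge 236 mm wide
- guard_bar (a point): middle of the guard's lifting bar: round steel bar of 12 mm diameter, 104 mm long, parallel to the hinge axis, 242 mm from the hinge axis, in the plane of the panel in front of its free edge, with a 38 mm gap between bar and edge; two 8 mm stems join it to the panel 45 mm either side of the middle. Closed, it is 58 mm above the table on the robot's side
- green_row: green tray in the nest for the TALL blocks: outside 82 (x) x 212 (y) mm, inside 74 x 206 mm, floor 3 mm thick and lip 8 mm high from the origin; the origin is the centre of its underside, 8 mm above the table; axes as the nest's. Blocks lie crosswise in it (length along the tray's x), side by side along its y; three fit 60 mm apart. Green may be the front or the back row
- yellow_row: yellow tray in the nest for the LOW blocks, the same size and axes as the green one; the other of the two rows, 84 mm from the green one
- start_lever (a joint): angle of the start lever, rad: 0 = off, leaning to the lever's -x (to the robot); 1.0 = on, leaning away from the robot. Stays where it is left; moves with a few newtons at the tip
- start_lever_tip (a point): tip of the red start lever, which stands on a small grey box fixed at the front right of the bench; the lever is 80 mm long from its pivot. The pivot is 22 mm above the table, and the lever leans 0.5 rad from upright to the robot at joint 0, 0.5 rad away from the robot at 1.0. This point's axes turn with the lever; it swings about its y (level, to the left)
- tall_a_mid (a point): centre (half-way up) of a tall clamp block: dark brown block with a pale cone post and a flat spring clip, 25 x 55 x 28 mm high over the post, about 0.05 kg; long along its y, z up; grasp across the about 24 mm wide sides (its x), which are flat over its whole length up to 9 mm above its underside and stepped above that. May be absent
- tall_b_mid (a point): centre (half-way up) of a tall clamp block: dark brown block with a pale cone post and a flat spring clip, 24 x 60 x 29 mm high over the post, about 0.05 kg; long along its y, z up; grasp across the about 24 mm wide sides (its x), which are flat over its whole length up to 9 mm above its underside and stepped above that. May be absent
- tall_c_mid (a point): centre (half-way up) of a tall clamp block: dark brown block with a pale cone post and a flat spring clip, 26 x 62 x 28 mm high over the post, about 0.05 kg; long along its y, z up; grasp across the about 24 mm wide sides (its x), which are flat over its whole length up to 9 mm above its underside and stepped above that. May be absent
- low_a_mid (a point): centre (half-way up) of a low clamp block: dark brown block with a flat pale plate and nut and no post, 25 x 52 x 21 mm high, about 0.05 kg; long along its y, z up; grasp across the about 24 mm wide sides (its x), which are flat over its whole length up to 9 mm above its underside and stepped above that. May be absent
- low_b_mid (a point): centre (half-way up) of a low clamp block: dark brown block with a flat pale plate and nut and no post, 27 x 62 x 22 mm high, about 0.05 kg; long along its y, z up; grasp across the about 24 mm wide sides (its x), which are flat over its whole length up to 9 mm above its underside and stepped above that. May be absent
- low_c_mid (a point): centre (half-way up) of a low clamp block: dark brown block with a flat pale plate and nut and no post, 26 x 58 x 22 mm high, about 0.05 kg; long along its y, z up; grasp across the about 24 mm wide sides (its x), which are flat over its whole length up to 9 mm above its underside and stepped above that. May be absent
- casting_mid (a point): centre of a cast aluminium housing half, 60 x 110 x 28 mm, a bystander
- cap_big_mid (a point): centre of a red plastic cap, 33 mm wide, 14 mm high, a bystander
- cap_small_mid (a point): centre of a smaller red plastic cap, 27 mm wide, 12 mm high, a bystander

How it is judged:
By the outcome, as a careful person would: the job done as asked, in the order asked, and still so for the second after the job is handed in, with the robot touching nothing.
Of tall_a, tall_b, tall_c, low_a, low_b, low_c only 4 to 6 are there at a start; the rules pass over those that are not, and their reading is None.
At some moment in a run one of tall_a, tall_b, tall_c, low_a, low_b, low_c may be knocked a few centimetres aside while the robot is not near it.
Once in a run the grip may slacken for a moment while it holds something.
It also fails if it takes over 210 s, if anything falls off the work surface, if the arm or the gripper's body presses on something with over 40 N, if the wrist force passes 120 N, or if a joint passes its speed limit or range.

ROBOT

A 6-joint arm with a two-finger parallel gripper is mounted at the origin on a cart in front of the work surface, level with it; the furniture and walls round the work are solid. World frame = base frame: x ahead of the robot, y to its left, z up, the work surface at z = 0. Lengths are in m, angles in rad, forces in N, time in s.
With the tool pointing down it reaches from about 0.275 to 0.725 m from the base axis. Payload 5.6 kg.
Tool frame: the origin (TCP) lies midway between the tips of the shut fingers; the grasp point (between the pads) lies 19 mm behind it (r.hold_point_z is the distance from the TCP to the grasp point, in m); x points along the fingers, y is the direction in which the jaws open and shut, and the axes are right-handed (so a half turn about x gives the same grasp; the last joint's range is limited). The gripper opens to 85 mm and grips with 20 to 120 N. Pads are 22 mm wide; open, the fingers measure 114 mm over their backs; the gripper's body (76 mm by 85 mm) begins 54 mm behind the grasp point. The pads swing forward as they close: fully open they stand 13 mm farther back than shut.
Start: joints at [-0.931, 0.255, 0.108, 0, -1.424, -0.285], TCP at [0.191, -0.516, 0.231] pointing down, gripper open.
Joint ranges: [-2.95, 2.95], [-1.21, 1.97], [-1.09, 1.5], [-2.87, 1.71], [-2.94, -0.07], [-3.05, 3.05]. Speed limits (rad/s): [2.57, 2.57, 3.14, 3.14, 3.14, 3.14].

INTERFACE

Orientations are given as [roll, pitch, yaw] about the fixed x, y, z axes, in that order (R = Rz(yaw) Ry(pitch) Rx(roll)).
In Python, from workcell import r, imaging gives the robot as it stands.
- The arm moves only by the tool apply_moves, never from a script. Its argument "targets" is a list of rows, each an object of numbers: "claw": the opening, from -1 (shut) to 1 (fully open); "x", "y", "z": the shift along the tool's x, y, z in mm; "ax", "ay", "az": the turn, a rotation vector about the tool's x, y, z in rad. In form: [{"claw": .., "x": .., "y": .., "z": .., "ax": .., "ay": .., "az": ..}, ...]. A call has 1 to 8 rows; each row is the pose to reach, as a shift and turn from the pose commanded when the call began, along the tool's axes at that moment; what a row does not reach only later rows make up. A row lasts 1/10 s, in which the tool goes at most 50 mm and 8.59 degrees, less where a joint would pass 70% of its speed; a pose out of reach is approached as far as the arm can. A call with a gripper value outside its range is refused whole. The fingers move at their own pace and stop on an object; "squeeze" is the grip in N (left out, the last holds). Time passes only in rows, so rows that repeat a pose let the fingers close. It gives the time, the measured TCP pose, the force and the opening at its end, in the units of the state.
- r.read_state(): the state, without advancing time (a new reading comes with each control period).
- imaging.get_image(name): name is "side" or "top" or "wrist"; returns the picture (480x640x3 uint8, blue, green, red); there is no depth.
- imaging.get_calibration(name): a dict with "fx", "fy", "cx", "cy" (pixels), "k1" (the pictures are not rectified: a ray, as slopes to the right and down, at radius r is drawn at 1 + k1 r^2 times it, then the intrinsics apply), "extrinsics" (4x4, takes a point from world to camera coordinates); the wrist camera has in their place "mount" (4x4, takes a point from camera to tool coordinates, whose origin is the TCP and whose axes are the tool frame's). Camera axes: x right, y up, looking along -z (the intrinsics and any distortion apply to the point x, -y, -z); pixel columns grow to the right and rows downward; lengths in m; the calibration is good to about 2 mm. A picture is of the moment at which its call begins: read the wrist's pose just before it. get_calibration takes no time and is no camera call.
- r.close_job(): hands the job in, once; it reports no verdict.
The state is a dict: "t": time; "joint_pos": joint angles; "joint_vel": joint speeds; "effort": joint torques, N m; "ee_pos": TCP position; "tool_rot": TCP orientation; "contact_force": force on the tool from outside, world axes, zero at the start; "torque": the same for the moment, N m; "finger_gap": opening from 0.0 (shut) to 1.0 (fully open).
Only numpy, scipy, OpenCV 4.12 (cv2) and the standard library are available. Lean on these libraries where they do the work, as an engineer would, in place of code of your own. Each camera call takes 0.05 s, during which the arm holds its last target.

## Working session

There is one attempt and no reset: what is moved stays moved. The work goes in short steps, Python scripts to look and compute and a tool call to move; the robot and the scene stay as the last step left them, time stands still between calls to the robot, and variables do not carry over. Pictures are saved under pics/ and viewed, and the job is handed in when it is done.

Besides the shell and the picture viewer there is one more tool, called after "Emit:" as name([rows], argument=value, ...), one row to a line, values as JSON. apply_moves: Moves the arm, as the interface text tells. Its arguments: {"type":"object","properties":{"targets":{"type":"array"},"squeeze":{"type":"number"}},"required":["targets"]}

```bash
ls; mkdir -p pics; python3 - <<'E'
from workcell import r, imaging
import cv2
s=r.read_state(); print(s)
for n in ["side","top","wrist"]:
    cv2.imwrite(f"pics/{n}0.png",imaging.get_image(n)); print(n,imaging.get_calibration(n))
print(r.hold_point_z)
E
```

```text
pics
{'t': 0.0, 'joint_pos': array([-9.31416248e-01,  2.55751566e-01,  1.06997157e-01, -4.89120184e-04,
       -1.42390807e+00, -2.84596179e-01]), 'joint_vel': array([ 5.46551959e-05, -6.83085342e-05, -1.92894157e-03, -2.42149965e-03,
        3.05855685e-04,  1.78969478e-03]), 'effort': array([-7.37741120e-04, -3.86631668e+01,  2.37938458e+01,  5.36525398e+00,
       -6.14335135e-03, -1.01893482e-05]), 'ee_pos': array([ 0.19094422, -0.51525385,  0.23038828]), 'tool_rot': array([1.60176982, 1.56886849, 1.95648168]), 'contact_force': array([-0.82806076, -0.107548  ,  0.44953772]), 'torque': array([ 0.05442926,  0.05491951, -0.00662404]), 'finger_gap': 0.999930024688901}
side {'fx': 554.3904106014089, 'fy': 554.3904106014089, 'cx': 313.9352706365201, 'cy': 242.4849208095245, 'k1': -0.02613965545238091, 'extrinsics': array([[-0.81117028, -0.58416794,  0.02739697,  0.45242401],
       [ 0.25229981, -0.30730872,  0.91755444, -0.22618135],
       [-0.52758656,  0.75120515,  0.39666516, -1.25603022],
       [ 0.        ,  0.        ,  0.        ,  1.        ]])}
top {'fx': 514.9233986240529,
[... 152 characters left out ...]
01791816, -0.02663923],
       [ 0.99462193,  0.00609961,  0.10339247, -0.57938126],
       [-0.10348423,  0.01738042,  0.99447923, -1.16937924],
       [ 0.        ,  0.        ,  0.        ,  1.        ]])}
wrist {'fx': 358.345005446139, 'fy': 358.345005446139, 'cx': 321.68359297685765, 'cy': 240.27466970042974, 'k1': -0.0727476919088521, 'mount': array([[-1.17451324e-04,  2.59121187e-01, -9.65844810e-01,
        -1.42662896e-01],
       [ 9.99999794e-01, -5.79230918e-04, -2.77003407e-04,
        -1.23605624e-03],
       [-6.31224628e-04, -9.65844643e-01, -2.59121066e-01,
        -6.57815920e-02],
       [ 0.00000000e+00,  0.00000000e+00,  0.00000000e+00,
         1.00000000e+00]])}
0.0187
```

View pics/top0.png

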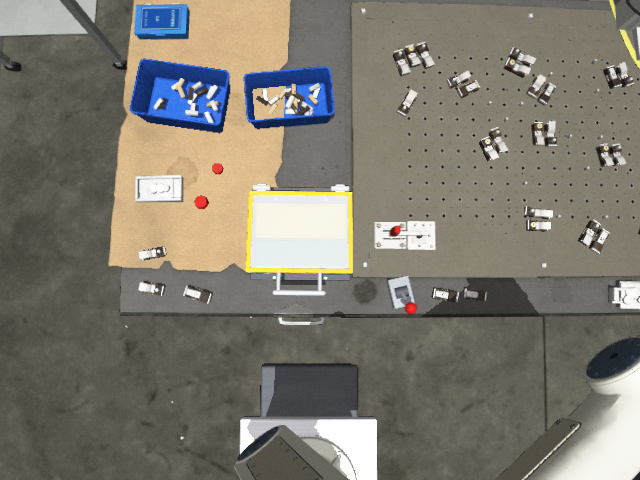

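View pics/side0.png

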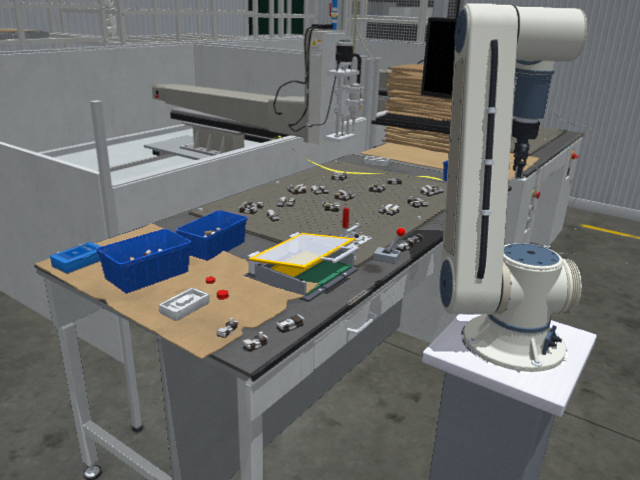

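View pics/wrist0.png

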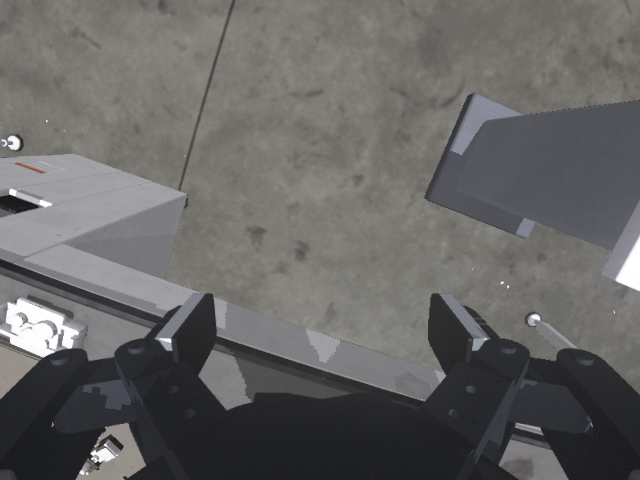

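```bash
cat > h.py <<'E'
import numpy as np, cv2
from scipy.spatial.transform import Rotation as R
from workcell import r, imaging
def pose():
    s=r.read_state(); return np.array(s['ee_pos']), R.from_euler('xyz',s['tool_rot']).as_matrix(), s
def cam(name):
    c=imaging.get_calibration(name)
    if name=='wrist':
        p,M,_=pose(); T=np.eye(4);T[:3,:3]=M;T[:3,3]=p
        E=np.linalg.inv(T@np.array(c['mount']))
    else: E=np.array(c['extrinsics'])
    return c,E
def ray(uv,C):
    c,E=C; uv=np.atleast_2d(np.float64(uv))
    K=np.array([[c['fx'],0,c['cx']],[0,c['fy'],c['cy']],[0,0,1.]])
    n=cv2.undistortPoints(uv.reshape(-1,1,2),K,np.array([c['k1'],0,0,0,0.])).reshape(-1,2)
    d=np.c_[n[:,0],-n[:,1],-np.ones(len(n))]@E[:3,:3]
    o=-E[:3,:3].T@E[:3,3]
    return o,d
def onz(uv,z,C):
    o,d=ray(uv,C); t=(z-o[2])/d[:,2]; return o+t[:,None]*d
def proj(P,C):
    c,E=C; P=np.atleast_2d(P); q=P@E[:3,:3].T+E[:3,3]
    a=-q[:,0]/q[:,2]; b=q[:,1]/q[:,2]
    k=1+c['k1']*(a*a+b*b)
    return np.c_[c['fx']*a*k+c['cx'],c['fy']*b*k+c['cy']]
def down(jawyaw):
    # tool x down, tool y = jaw direction at angle jawyaw in world
    x=np.array([0,0,-1.]); y=np.array([np.cos(jawyaw),np.sin(jawyaw),0]); return np.c_[x,y,np.cross(x,y)]
def delta(pos,Rm=None):
    p,M,s=pose(); d=M.T@(np.array(pos)-p)*1000
    w=np.zeros(3) if Rm is None else R.from_matrix(M.T@Rm).as_rotvec()
    print('xyz mm',np.round(d,1),'rot',np.round(w,4),'rows>=',max(np.linalg.norm(d)/50,np.degrees(np.linalg.norm(w))/8.59).round(1))
    return d,w
def crop(img,x0,y0,x1,y1,f,name):
    cv2.imwrite('pics/'+name,cv2.resize(img[y0:y1,x0:x1],None,fx=f,fy=f,interpolation=cv2.INTER_CUBIC))
E
python3 - <<'E'
from h import *
t=cv2.imread('pics/top0.png'); s=cv2.imread('pics/side0.png')
crop(t,110,180,310,330,4,'t_a.png'); crop(t,330,200,530,330,4,'t_b.png'); crop(s,180,200,440,380,3,'s_a.png')
p,M,st=pose(); print(M)
C=cam('top')
for uv in [(152,254),(152,288),(197,294),(445,295),(475,295)]: print(uv,onz(uv,.015,C).round(3))
E
```

```text
[[-5.62617493e-04 -3.47317786e-01  9.37747322e-01]
 [ 1.30114461e-03  9.37746422e-01  3.47318233e-01]
 [-9.99998995e-01  1.41555218e-03 -7.56818771e-05]]
(152, 254) [[0.533 0.37  0.015]]
(152, 288) [[0.453 0.367 0.015]]
(197, 294) [[0.44  0.261 0.015]]
(445, 295) [[ 0.44  -0.321  0.015]]
(475, 295) [[ 0.44  -0.393  0.015]]
```

View pics/t_a.png

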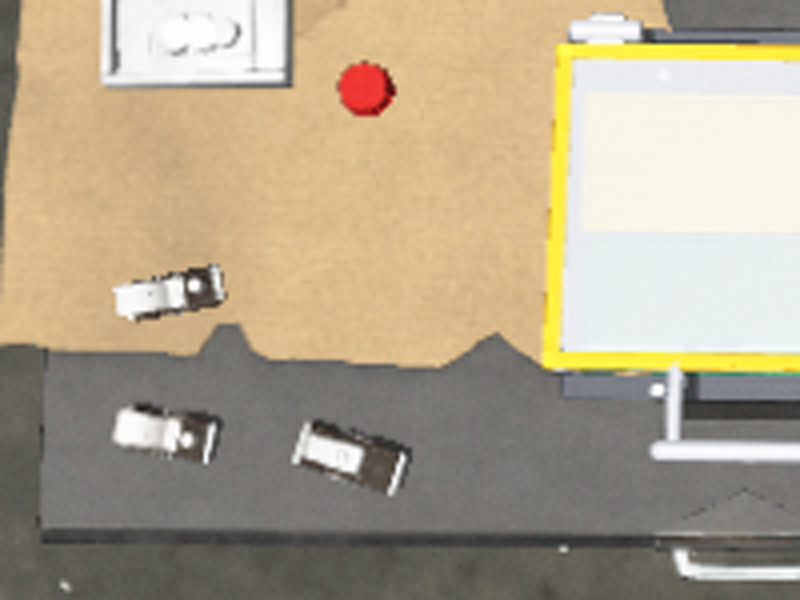

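View pics/t_b.png

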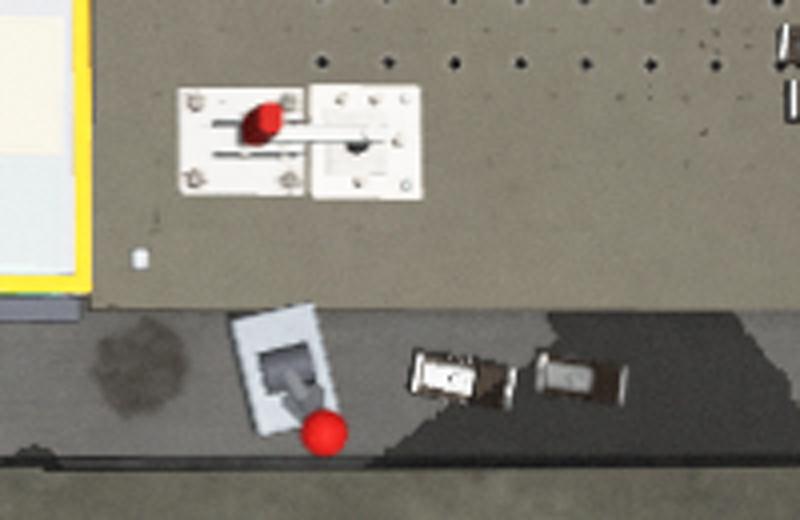

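View pics/s_a.png

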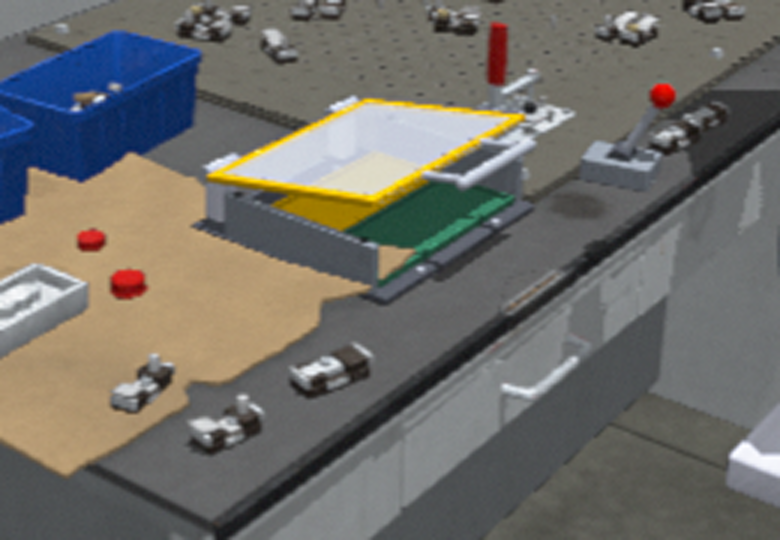

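```bash
python3 - <<'E'
from h import *
t=cv2.imread('pics/top0.png')
crop(t,235,175,365,300,6,'t_n.png')
s=cv2.imread('pics/side0.png');crop(s,240,220,370,310,6,'s_n.png')
E
```

```text
(no output)
```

View pics/t_n.png

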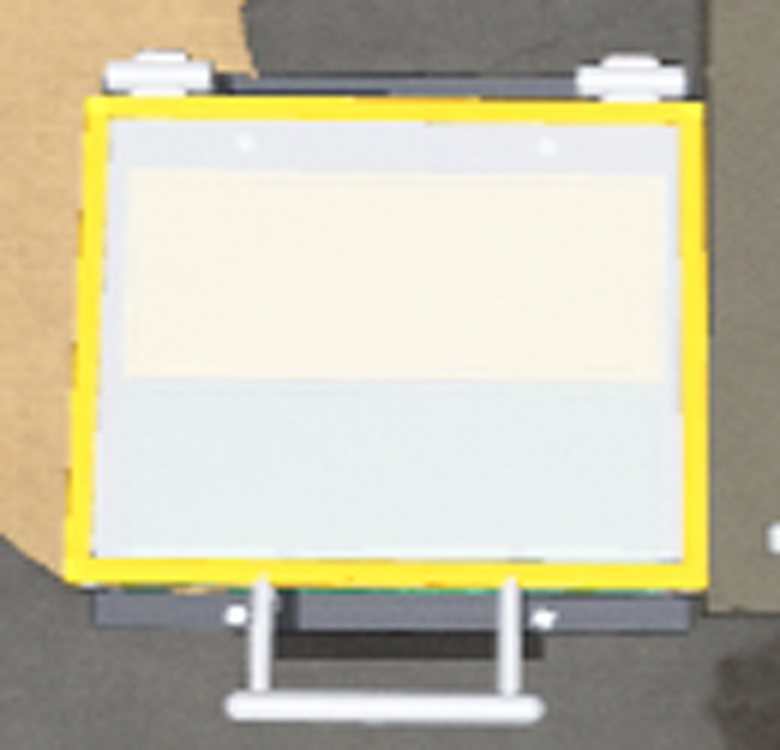

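View pics/s_n.png

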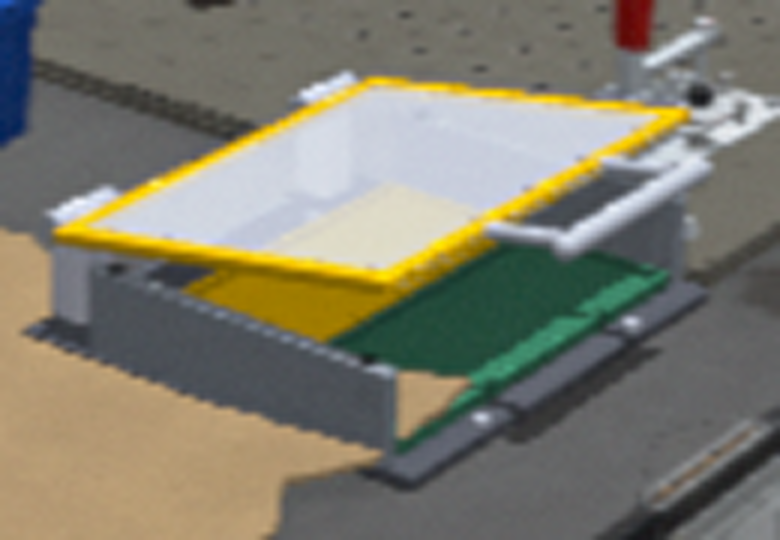

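```bash
cat >> h.py <<'E'
def un(x,y,x0,y0,f): return ((x+.5)/f-.5+x0,(y+.5)/f-.5+y0)
def tri(uvs,Cs):
    A=[];b=[]
    for uv,C in zip(uvs,Cs):
        o,d=ray(uv,C); d=d[0]/np.linalg.norm(d[0]); P=np.eye(3)-np.outer(d,d); A.append(P); b.append(P@o)
    A=np.vstack(A);b=np.hstack(b); x=np.linalg.lstsq(A,b,rcond=None)[0]; return x,np.linalg.norm(A@x-b)
E
python3 - <<'E'
from h import *
T=cam('top');S=cam('side')
t=lambda x,y:un(x,y,235,175,6); s=lambda x,y:un(x,y,240,220,6)
a=onz(t(92,628),.008,T)[0];b=onz(t(690,632),.008,T)[0]; print('plate',a,b,np.linalg.norm(a-b),np.arctan2(*( -(a-b)[:2])[[0]],0) if 0 else np.arctan2(-(a-b)[0],(a-b)[1]))
L=tri([t(226,707),s(565,243)],[T,S]);Rr=tri([t(543,709),s(705,165)],[T,S]);print('bar',L,Rr,np.linalg.norm(L[0]-Rr[0]))
mid=(a+b)/2; l=a-b; yaw=np.arctan2(-l[0],l[1]); n=mid[:2]+.111*np.array([np.cos(yaw),np.sin(yaw)]); print('nest?',n,yaw)
# check side: front-left plate bottom corner, cheek top front
def N(x,y,z): return np.array([n[0]+x*np.cos(yaw)-y*np.sin(yaw),n[1]+x*np.sin(yaw)+y*np.cos(yaw),z])
for nm,p in dict(plFL=N(-.111,.118,.008),plFR=N(-.111,-.118,.008),hinge=N(.112,0,.058),chTop=N(-.111,.114,.052)).items():
    u=proj(p,T)[0];v=proj(p,S)[0]; print(nm,p.round(3),'top crop',((u-[235,175])*6).round(),'side crop',((v-[240,220])*6).round())
E
```

```text
plate [0.47511801 0.13830018 0.008     ] [ 0.47473835 -0.0962059   0.008     ] 0.23450638395859477 -0.001618948709156499
bar (array([0.44471504, 0.07810615, 0.10231848]), np.float64(0.0012377995326722777)) (array([ 0.44516944, -0.03593314,  0.09869606]), np.float64(0.00013771445432963082)) 0.11409770971227663
nest? [0.58592803 0.02086744] -0.001618948709156499
plFL [0.475 0.139 0.008] top crop [ 88. 625.] side crop [410. 472.]
plFR [ 0.475 -0.097  0.008] top crop [689. 630.] side crop [706. 281.]
hinge [0.698 0.021 0.058] top crop [392.  42.] side crop [183. 142.]
chTop [0.475 0.135 0.052] top crop [ 85. 624.] side crop [419. 375.]
```

```bash
python3 - <<'E'
from h import *
T=cam('top');S=cam('side')
t=lambda x,y:un(x,y,235,175,6); s=lambda x,y:un(x,y,240,220,6)
print('knuckles',onz([t(160,76),t(632,79)],.058,T))
print('panel far edge',onz([t(90,97),t(705,102)],.062,T))
print('tray seam',onz([t(128,380),t(660,381)],.016,T), 'yel back',onz([t(128,170),t(660,172)],.016,T),'green front',onz([t(400,590)],.016,T))
print('plate back',onz([t(400,80),t(400,73)],.008,T))
print(tri([t(78,575),s(392,283)],[T,S]))
E
```

```text
knuckles [[ 0.68495876  0.11029793  0.058     ]
 [ 0.68511057 -0.07047955  0.058     ]]
panel far edge [[ 0.67587481  0.13645407  0.062     ]
 [ 0.67563038 -0.09816523  0.062     ]]
tray seam [[ 0.57205415  0.12491594  0.016     ]
 [ 0.57292261 -0.08391938  0.016     ]] yel back [[ 0.65541549  0.12637145  0.016     ]
 [ 0.65606733 -0.08400619  0.016     ]] green front [[0.49044508 0.01760235 0.016     ]]
plate back [[0.69383604 0.0193434  0.008     ]
 [0.69667734 0.01936708 0.008     ]]
(array([0.49265488, 0.13391681, 0.09015078]), np.float64(0.0007401237515823621))
```

```bash
python3 - <<'E'
from h import *
delta([.4468,.020,.18],down(np.pi))
E
```

```text
xyz mm [ 51.2 413.1 425.8] rot [-1.2161e+00  8.0000e-04 -1.3000e-03] rows>= 11.9
```

Emit:
apply_moves([
  {"claw":-0.15,"x":0,"y":413,"z":426,"ax":-1.216,"ay":0,"az":0},
  {"claw":-0.15,"x":0,"y":413,"z":426,"ax":-1.216,"ay":0,"az":0},
  {"claw":-0.15,"x":0,"y":413,"z":426,"ax":-1.216,"ay":0,"az":0},
  {"claw":-0.15,"x":0,"y":413,"z":426,"ax":-1.216,"ay":0,"az":0},
  {"claw":-0.15,"x":0,"y":413,"z":426,"ax":-1.216,"ay":0,"az":0},
  {"claw":-0.15,"x":0,"y":413,"z":426,"ax":-1.216,"ay":0,"az":0},
  {"claw":-0.15,"x":0,"y":413,"z":426,"ax":-1.216,"ay":0,"az":0},
  {"claw":-0.15,"x":0,"y":413,"z":426,"ax":-1.216,"ay":0,"az":0},
], squeeze=30)

```text
t: 0.95
ee_pos: [0.3639, -0.1529, 0.2314]
tool_rot: [-1.344, 1.57, 0.217]
contact_force: [1.9, -0.5, 0.6]
finger_gap: 0.422
```

```bash
python3 - <<'E'
from h import *
p,M,s=pose();print(p,s['t'])
delta([.4468,.020,.17],down(np.pi))
E
```

```text
[ 0.36385546 -0.15287771  0.2313775 ] 0.95
xyz mm [ 61.4 -81.2 173.7] rot [-0.0098  0.0001  0.0005] rows>= 4.0
```

Emit:
apply_moves([
  {"claw":-0.15,"x":61,"y":-81,"z":174},
  {"claw":-0.15,"x":61,"y":-81,"z":174},
  {"claw":-0.15,"x":61,"y":-81,"z":174},
  {"claw":-0.15,"x":61,"y":-81,"z":174},
  {"claw":-0.15,"x":61,"y":-81,"z":174},
  {"claw":-0.15,"x":61,"y":-81,"z":174},
  {"claw":-0.15,"x":61,"y":-81,"z":174},
])

```text
validation failed for argument at $.ta...
```

```bash
python3 - <<'E'
from h import *
delta([.4468,.020,.082],down(np.pi)); p,M,s=pose();print(p)
C=cam('wrist'); cv2.imwrite('pics/w1.png',imaging.get_image('wrist'))
print(proj([[.4468,.02,.1006],[.4468,.072,.1006],[.4468,-.032,.1006]],C))
E
```

```text
xyz mm [149.4 -81.2 173.7] rot [-0.0098  0.0001  0.0005] rows>= 4.9
[ 0.36385546 -0.15287771  0.2313775 ]
[[234.50693814 413.35733123]
 [239.30387592 456.050912  ]
 [229.46129834 365.60195154]]
```

View pics/w1.png

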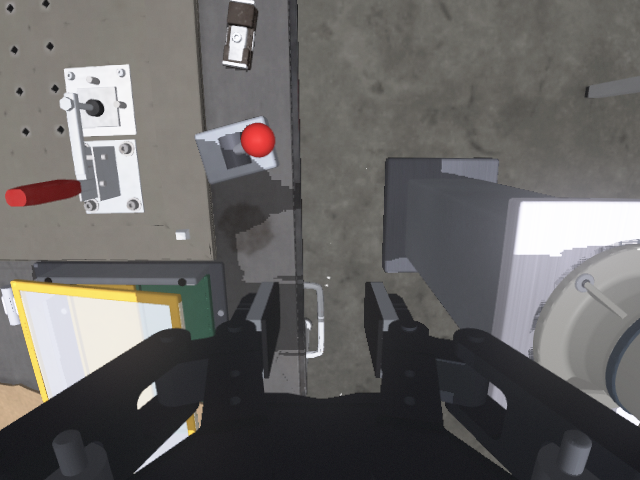

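Emit:
apply_moves([
  {"claw":-0.15,"x":61,"y":-81,"z":174,"ax":-0.01,"ay":0,"az":0},
  {"claw":-0.15,"x":61,"y":-81,"z":174,"ax":-0.01,"ay":0,"az":0},
  {"claw":-0.15,"x":61,"y":-81,"z":174,"ax":-0.01,"ay":0,"az":0},
  {"claw":-0.15,"x":61,"y":-81,"z":174,"ax":-0.01,"ay":0,"az":0},
  {"claw":-0.15,"x":61,"y":-81,"z":174,"ax":-0.01,"ay":0,"az":0},
  {"claw":-0.15,"x":61,"y":-81,"z":174,"ax":-0.01,"ay":0,"az":0},
  {"claw":-0.15,"x":61,"y":-81,"z":174,"ax":-0.01,"ay":0,"az":0},
])

```text
t: 1.7
ee_pos: [0.4472, 0.0173, 0.1705]
tool_rot: [-2.866, 1.571, -1.302]
contact_force: [-0.0, -0.7, 0.7]
finger_gap: 0.424
```

```bash
python3 - <<'E'
from h import *
delta([.4468,.020,.082],down(np.pi)); p,M,s=pose();print(p)
C=cam('wrist'); cv2.imwrite('pics/w2.png',imaging.get_image('wrist'))
print(proj([[.4468,.02,.1006],[.4468,.072,.1006],[.4468,-.032,.1006]],C))
E
```

```text
xyz mm [88.5  0.5  2.7] rot [-0.0064 -0.0001  0.    ] rows>= 1.8
[0.44724921 0.01728267 0.1704728 ]
[[322.47225686 259.46006089]
 [322.87339491 333.95508531]
 [322.01247142 175.04860886]]
```

View pics/w2.png

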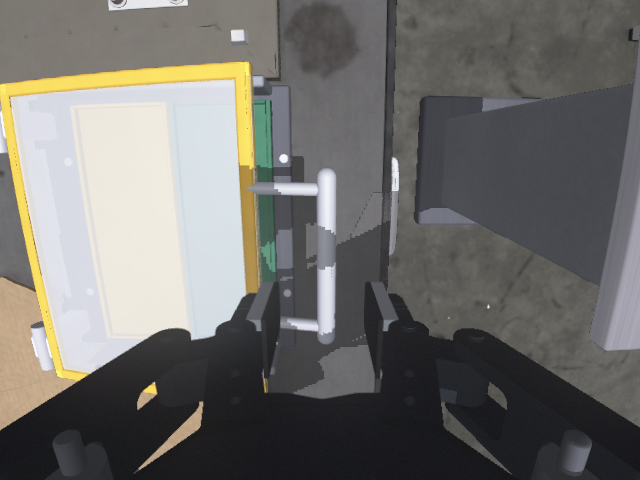

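Emit:
apply_moves([
  {"claw":-0.15,"x":45,"y":1,"z":3,"ax":0,"ay":0,"az":0},
  {"claw":-0.15,"x":88,"y":1,"z":3,"ax":0,"ay":0,"az":0},
  {"claw":-0.15,"x":88,"y":1,"z":3,"ax":0,"ay":0,"az":0},
  {"claw":-0.7,"x":88,"y":1,"z":3,"ax":0,"ay":0,"az":0},
  {"claw":-1,"x":88,"y":1,"z":3,"ax":0,"ay":0,"az":0},
  {"claw":-1,"x":88,"y":1,"z":3,"ax":0,"ay":0,"az":0},
  {"claw":-1,"x":88,"y":1,"z":3,"ax":0,"ay":0,"az":0},
], squeeze=30)

```text
t: 2.45
ee_pos: [0.4446, 0.0202, 0.0836]
tool_rot: [1.544, 1.568, 3.108]
contact_force: [-7.6, -0.2, -0.5]
finger_gap: 0.127
```

```bash
python3 - <<'E'
from h import *
p,M,s=pose();print(p,s['contact_force'],s['finger_gap'])
# arc
b0=p[[0,2]]+[0,.0187]; h=np.array([.685,.058]); v=b0-h; print(np.hypot(*v), np.arctan2(v[1],-v[0]))
th0=.177
for th in np.arange(th0,1.72,.16):
    x=.685-.242*np.cos(th);z=.058+.242*np.sin(th)
    d=M.T@np.array([x-(.685-.242*np.cos(th0)),0,z-(.058+.242*np.sin(th0))])*1000; print(round(th,2),d.round(0))
E
```

```text
[0.44463607 0.0202443  0.08356324] [-7.58108728 -0.20997005 -0.54156458] 0.12744990988617702
0.24440551474956412 0.1821106623817716
0.18 [0. 0. 0.]
0.34 [-37. -10.   0.]
0.5 [-73. -25.   0.]
0.66 [-105.  -46.    0.]
0.82 [-134.  -72.    1.]
0.98 [-158. -102.    1.]
1.14 [-177. -136.    1.]
1.3 [-191. -172.    1.]
1.46 [-198. -210.    2.]
1.62 [-200. -249.    2.]
```

Emit:
apply_moves([
  {"claw":-1,"x":-18,"y":-2,"z":0,"ax":0,"ay":0,"az":0},
  {"claw":-1,"x":-37,"y":-8,"z":0,"ax":0,"ay":0,"az":0},
  {"claw":-1,"x":-55,"y":-15,"z":0,"ax":0,"ay":0,"az":0},
  {"claw":-1,"x":-73,"y":-23,"z":0,"ax":0,"ay":0,"az":0},
  {"claw":-1,"x":-90,"y":-33,"z":0,"ax":0,"ay":0,"az":0},
  {"claw":-1,"x":-105,"y":-44,"z":0,"ax":0,"ay":0,"az":0},
  {"claw":-1,"x":-120,"y":-56,"z":0,"ax":0,"ay":0,"az":0},
  {"claw":-1,"x":-134,"y":-70,"z":0,"ax":0,"ay":0,"az":0},
])

```text
t: 3.25
ee_pos: [0.5141, 0.0198, 0.2196]
tool_rot: [1.361, 1.568, 2.925]
contact_force: [-12.0, 2.1, 5.9]
finger_gap: 0.125
```

```bash
cat > arc.py <<'E'
from h import *
import sys
p,M,s=pose();print(p,s['contact_force'],s['finger_gap'],s['t'])
b0=p[[0,2]]+[0,.0187]; h=np.array([.685,.058]); v=b0-h; th0=np.arctan2(v[1],-v[0]); print(np.hypot(*v),th0)
end=float(sys.argv[1]); n=int(sys.argv[2])
rr=np.hypot(*v)
for th in np.linspace(th0,end,n+1)[1:]:
    d=M.T@np.array([-rr*np.cos(th)-v[0],0,rr*np.sin(th)-v[1]])*1000; print(round(th,2),d.round(0))
E
python3 arc.py 1.40 8
```

```text
[0.51410537 0.0198484  0.21956059] [-12.01045917   2.06015783   5.92356052] 0.12477329113660582 3.25
0.24839254271218758 0.8120636772138767
0.89 [-12. -14.   0.]
0.96 [-23. -28.   0.]
1.03 [-33. -43.   0.]
1.11 [-42. -59.   0.]
1.18 [-50. -76.   1.]
1.25 [-56. -93.   1.]
1.33 [ -61. -111.    1.]
1.4 [ -65. -128.    1.]
```

Emit:
apply_moves([
  {"claw":-1,"x":-12,"y":-14,"z":0,"ax":0,"ay":0,"az":0},
  {"claw":-1,"x":-22,"y":-28,"z":0,"ax":0,"ay":0,"az":0},
  {"claw":-1,"x":-32,"y":-43,"z":0,"ax":0,"ay":0,"az":0},
  {"claw":-1,"x":-40,"y":-59,"z":0,"ax":0,"ay":0,"az":0},
  {"claw":-1,"x":-47,"y":-76,"z":0,"ax":0,"ay":0,"az":0},
  {"claw":-1,"x":-52,"y":-93,"z":0,"ax":0,"ay":0,"az":0},
  {"claw":-1,"x":-57,"y":-111,"z":0,"ax":0,"ay":0,"az":0},
  {"claw":-1,"x":-61,"y":-128,"z":0,"ax":0,"ay":0,"az":0},
])

```text
t: 4.05
ee_pos: [0.6449, 0.019, 0.2839]
tool_rot: [-1.469, 1.563, 0.096]
contact_force: [-5.2, 2.1, 8.7]
finger_gap: 0.122
```

```bash
python3 arc.py 1.70 5
```

```text
[0.64490073 0.01901275 0.28391133] [-5.24785476  2.10448511  8.70756068] 0.12192203221473863 4.05
0.24787629282688775 1.4083109833068193
1.47 [ -2. -14.   0.]
1.52 [ -3. -29.   0.]
1.58 [ -3. -43.   0.]
1.64 [ -2. -58.   0.]
1.7 [ -1. -72.   0.]
```

Emit:
apply_moves([
  {"claw":-1,"x":1,"y":-14,"z":0,"ax":0,"ay":0,"az":0},
  {"claw":-1,"x":1,"y":-29,"z":0,"ax":0,"ay":0,"az":0},
  {"claw":-1,"x":2,"y":-43,"z":0,"ax":0,"ay":0,"az":0},
  {"claw":-1,"x":3,"y":-58,"z":0,"ax":0,"ay":0,"az":0},
  {"claw":-1,"x":4,"y":-68,"z":0,"ax":0,"ay":0,"az":0},
  {"claw":-1,"x":4,"y":-68,"z":0,"ax":0,"ay":0,"az":0},
])

```text
t: 4.65
ee_pos: [0.716, 0.0186, 0.2826]
tool_rot: [-1.527, 1.552, 0.037]
contact_force: [3.5, 2.3, 14.1]
finger_gap: 0.124
```

```bash
python3 - <<'E'
from h import *
p,M,s=pose();print(p,s['contact_force'],s['finger_gap'],s['t'],s['joint_pos'])
cv2.imwrite('pics/side2.png',imaging.get_image('side'));cv2.imwrite('pics/top2.png',imaging.get_image('top'))
E
```

```text
[0.71599271 0.01860808 0.28263981] [ 3.5308585   2.31577452 14.12683271] 0.12402239572893568 4.65 [ 0.24522004  0.60893694  0.78141848  0.0038323  -1.72532219 -0.25106556]
```

View pics/side2.png

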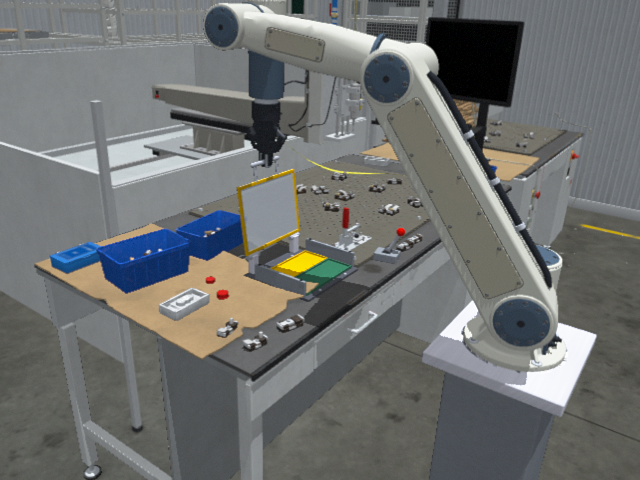

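Emit:
apply_moves([
  {"claw":-0.2,"x":0,"y":0,"z":0,"ax":0,"ay":0,"az":0},
  {"claw":-0.2,"x":0,"y":0,"z":0,"ax":0,"ay":0,"az":0},
  {"claw":-0.2,"x":-40,"y":0,"z":0,"ax":0,"ay":0,"az":0},
  {"claw":-0.2,"x":-70,"y":20,"z":0,"ax":0,"ay":0,"az":0},
  {"claw":-0.2,"x":-70,"y":70,"z":0,"ax":0,"ay":0,"az":0},
  {"claw":-0.2,"x":-70,"y":120,"z":0,"ax":0,"ay":0,"az":0},
])

```text
t: 5.35
ee_pos: [0.5954, 0.0198, 0.3436]
tool_rot: [-1.446, 1.569, 0.118]
contact_force: [1.3, 1.6, 1.9]
finger_gap: 0.401
```

```bash
python3 - <<'E'
from h import *
p,M,s=pose();print(p)
delta([.43,-.34,.17],down(np.radians(170)))
E
```

```text
[0.59540131 0.01982629 0.34360059]
xyz mm [ 173.2  163.3 -361. ] rot [0.1678 0.0004 0.0018] rows>= 8.6
```

Emit:
apply_moves([
  {"claw":0.1,"x":40,"y":163,"z":-361,"ax":0.168,"ay":0,"az":0},
  {"claw":0.1,"x":40,"y":163,"z":-361,"ax":0.168,"ay":0,"az":0},
  {"claw":0.1,"x":80,"y":163,"z":-361,"ax":0.168,"ay":0,"az":0},
  {"claw":0.1,"x":100,"y":163,"z":-361,"ax":0.168,"ay":0,"az":0},
  {"claw":0.1,"x":120,"y":163,"z":-361,"ax":0.168,"ay":0,"az":0},
  {"claw":0.1,"x":150,"y":163,"z":-361,"ax":0.168,"ay":0,"az":0},
  {"claw":0.1,"x":150,"y":163,"z":-361,"ax":0.168,"ay":0,"az":0},
  {"claw":0.1,"x":150,"y":163,"z":-361,"ax":0.168,"ay":0,"az":0},
])

```text
t: 6.15
ee_pos: [0.44, -0.318, 0.2094]
tool_rot: [-1.902, 1.57, -0.505]
contact_force: [1.8, 0.2, -0.0]
finger_gap: 0.547
```

```bash
python3 - <<'E'
from h import *
p,M,s=pose();print(p,s['joint_vel'].round(2))
C=cam('wrist'); cv2.imwrite('pics/w3.png',imaging.get_image('wrist'))
cv2.imwrite('pics/top3.png',imaging.get_image('top'));
crop(cv2.imread('pics/top3.png'),235,175,365,300,6,'t_n3.png')
E
```

```text
[ 0.43998909 -0.31798568  0.20938753] [-0.82  0.23 -0.36  0.    0.6   0.81]
```

View pics/w3.png

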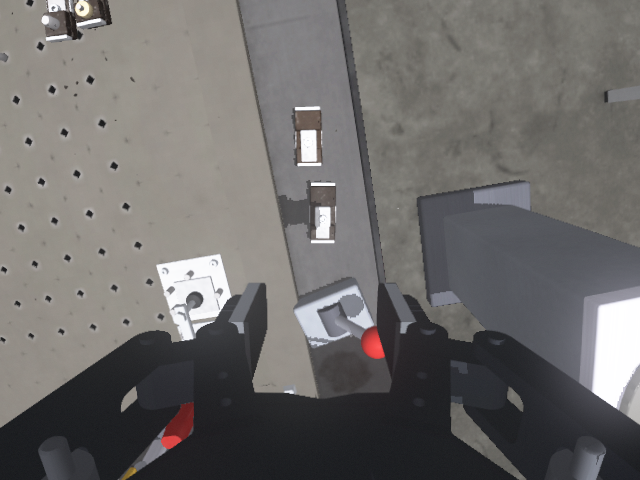

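View pics/t_n3.png

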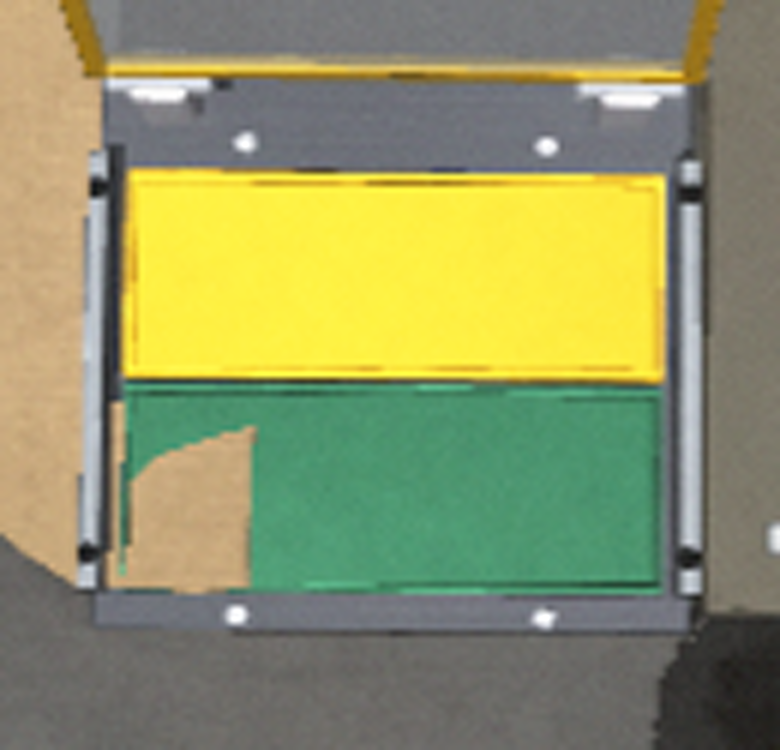

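View pics/top3.png

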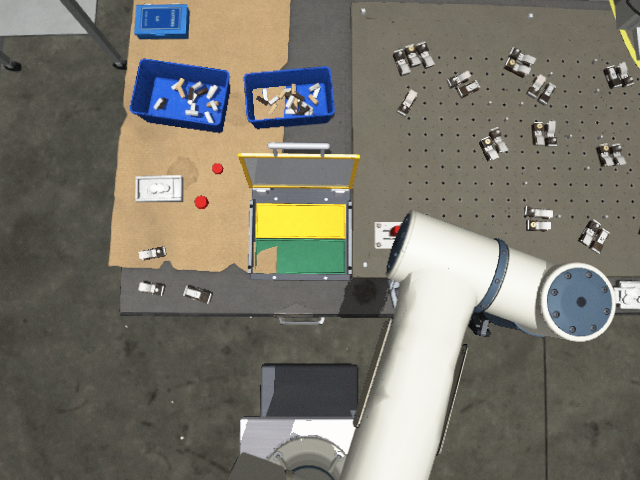

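```bash
python3 - <<'E'
from h import *
T=cam('top'); im=cv2.imread('pics/top3.png'); hsv=cv2.cvtColor(im,cv2.COLOR_BGR2HSV)
for nm,lo,hi in [('y',(24,150,150),(34,255,255)),('g',(65,90,60),(85,255,255))]:
    m=cv2.inRange(hsv,lo,hi); m[:200]=0;m[300:]=0;m[:,:240]=0;m[:,360:]=0
    m=cv2.morphologyEx(m,cv2.MORPH_OPEN,np.ones((3,3)))
    c=max(cv2.findContours(m,0,2)[0],key=cv2.contourArea); rc=cv2.minAreaRect(c); b=cv2.boxPoints(rc)
    w=onz(b,.015,T); print(nm,w.round(4)[:,:2].tolist(),w.mean(0).round(4))
    for i in range(4): 
        e=w[(i+1)%4]-w[i]; print(np.linalg.norm(e).round(4),np.arctan2(e[1],e[0]).round(3))
print('seam/gap',onz([un(390,383,235,175,6)],.013,T))
# cheeks: left top ends/inside-outside; right
print('cheekL',onz([un(97,150,235,175,6),un(88,588,235,175,6)],.052,T)); print('cheekR',onz([un(690,158,235,175,6),un(690,594,235,175,6)],.052,T))
E
```

```text
y [[0.6554, 0.1263], [0.6568, -0.0851], [0.5756, -0.085], [0.5743, 0.1249]] [0.6155 0.0203 0.015 ]
0.2113 -1.564
0.0812 3.14
0.2098 1.577
0.0811 0.017
g [[0.5696, 0.1248], [0.5708, -0.0826], [0.4908, -0.0826], [0.4897, 0.1235]] [0.5302 0.0208 0.015 ]
0.2074 -1.565
0.0801 3.141
0.2061 1.576
0.0799 0.016
seam/gap [[0.57178613 0.02220738 0.013     ]]
cheekL [[0.65714612 0.13455814 0.052     ]
 [0.48947631 0.13495489 0.052     ]]
cheekR [[ 0.65562137 -0.09314174  0.052     ]
 [ 0.48839711 -0.09283944  0.052     ]]
```

Emit:
apply_moves([
  {"claw":0.1,"x":10,"y":0,"z":0,"ax":0,"ay":0,"az":0},
  {"claw":0.1,"x":10,"y":0,"z":0,"ax":0,"ay":0,"az":0},
])

```text
t: 6.45
ee_pos: [0.4413, -0.3157, 0.1988]
tool_rot: [0.755, 1.57, 2.152]
contact_force: [0.4, 0.6, -0.8]
finger_gap: 0.551
```

```bash
python3 - <<'E'
from h import *
p,M,s=pose();print(p,s['joint_vel'].round(2))
C=cam('wrist'); im=imaging.get_image('wrist');cv2.imwrite('pics/w4.png',im)
crop(im,230,70,390,370,2,'w4c.png') if 0 else crop(im,230,60,400,270,3,'w4c.png')
E
```

```text
[ 0.44126747 -0.31569291  0.19879748] [ 0.02 -0.01  0.02  0.01 -0.02  0.  ]
```

View pics/w4c.png

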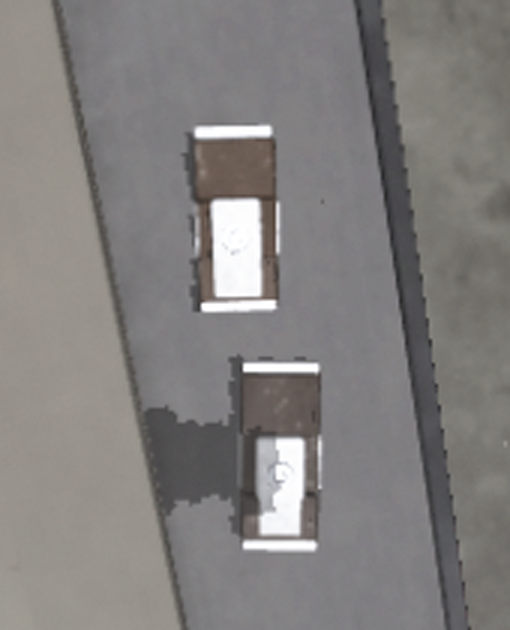

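```bash
cat > blk.py <<'E'
from h import *
def blk(pts,C,z=.019):
    # pts order: end1 left,right ; end2 left,right
    w=onz(pts,z,C); c=w.mean(0); a=(w[0]+w[1])/2-(w[2]+w[3])/2
    ang=np.arctan2(a[1],a[0]); jaw=(ang+np.pi/2)
    print('c',c[:2].round(4),'len',np.linalg.norm(a).round(4),'wid',np.linalg.norm(w[0]-w[1]).round(4),np.linalg.norm(w[2]-w[3]).round(4),'jaw',np.degrees(jaw).round(1),'or',np.degrees(jaw-np.pi).round(1))
    return c,jaw
E
python3 - <<'E'
from blk import *
C=cam('wrist'); u=lambda *q:[un(x,y,230,60,3) for x,y in q]
a=blk(u((194,127),(270,127),(201,310),(275,306)),C); b=blk(u((243,364),(320,364),(243,549),(317,547)),C)
c,j=b; delta([c[0],c[1],.06],down(np.pi+j))
E
```

```text
c [ 0.4406 -0.3934] len 0.051 wid 0.0217 0.0219 jaw -8.4 or -188.4
c [ 0.4395 -0.3218] len 0.057 wid 0.023 0.0231 jaw -10.3 or -190.3
xyz mm [139.5   1.1  -6.5] rot [0.0064 0.0001 0.0002] rows>= 2.8
```

Emit:
apply_moves([
  {"claw":0.1,"x":50,"y":1,"z":-6.5,"ax":0.006,"ay":0,"az":0},
  {"claw":0.1,"x":100,"y":1,"z":-6.5,"ax":0.006,"ay":0,"az":0},
  {"claw":0.1,"x":145,"y":1,"z":-6.5,"ax":0.006,"ay":0,"az":0},
  {"claw":0.1,"x":175,"y":1,"z":-6.5,"ax":0.006,"ay":0,"az":0},
  {"claw":0.1,"x":190,"y":1,"z":-6.5,"ax":0.006,"ay":0,"az":0},
  {"claw":0.1,"x":194,"y":1,"z":-6.5,"ax":0.006,"ay":0,"az":0},
  {"claw":0.1,"x":194,"y":1,"z":-6.5,"ax":0.006,"ay":0,"az":0},
])

```text
t: 7.2
ee_pos: [0.4402, -0.3222, 0.0058]
tool_rot: [-2.092, 1.57, -0.699]
contact_force: [0.0, 0.4, -0.4]
finger_gap: 0.55
```

Emit:
apply_moves([
  {"claw":-1,"x":0,"y":0,"z":0,"ax":0,"ay":0,"az":0},
  {"claw":-1,"x":0,"y":0,"z":0,"ax":0,"ay":0,"az":0},
  {"claw":-1,"x":0,"y":0,"z":0,"ax":0,"ay":0,"az":0},
  {"claw":-1,"x":0,"y":0,"z":0,"ax":0,"ay":0,"az":0},
], squeeze=50)

```text
t: 7.6
ee_pos: [0.4405, -0.3229, 0.0071]
tool_rot: [-1.777, 1.567, -0.386]
contact_force: [-0.4, 2.3, 6.6]
finger_gap: 0.265
```

```bash
python3 - <<'E'
from h import *
p,M,s=pose();print(p,s['contact_force'],s['finger_gap'],s['t'])
cv2.imwrite('pics/w5.png',imaging.get_image('wrist'))
E
```

```text
[ 0.44054053 -0.32292549  0.00707807] [-0.41565689  2.25221506  6.64335148] 0.2649572468021122 7.6
```

View pics/w5.png

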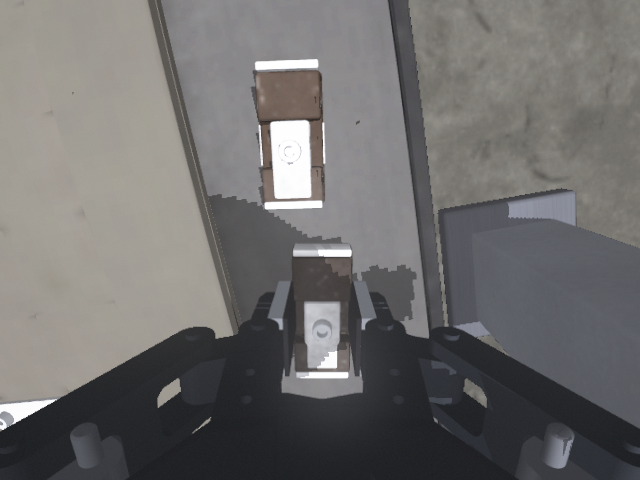

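```bash
python3 - <<'E'
from h import *
delta([.6155,-.040,.12],down(np.pi/2)); delta([.44,-.323,.12])
E
```

```text
xyz mm [-112.7 -122.   309.6] rot [1.3912 0.0019 0.0034] rows>= 9.3
xyz mm [-1.129e+02  1.000e-01 -2.000e-01] rot [0. 0. 0.] rows>= 2.3
```

Emit:
apply_moves([
  {"claw":-1,"x":-40,"y":0,"z":0,"ax":0,"ay":0,"az":0},
  {"claw":-1,"x":-90,"y":0,"z":0,"ax":0,"ay":0,"az":0},
  {"claw":-1,"x":-130,"y":-15,"z":40,"ax":0.15,"ay":0,"az":0},
  {"claw":-1,"x":-135,"y":-30,"z":80,"ax":0.3,"ay":0,"az":0},
  {"claw":-1,"x":-135,"y":-45,"z":125,"ax":0.45,"ay":0,"az":0},
  {"claw":-1,"x":-135,"y":-65,"z":170,"ax":0.6,"ay":0,"az":0},
  {"claw":-1,"x":-135,"y":-80,"z":215,"ax":0.74,"ay":0,"az":0},
  {"claw":-1,"x":-135,"y":-100,"z":255,"ax":0.89,"ay":0,"az":0},
])

```text
t: 8.45
ee_pos: [0.5826, -0.0894, 0.1412]
tool_rot: [-0.345, 1.57, 0.18]
contact_force: [1.2, -1.2, -0.2]
finger_gap: 0.266
```

```bash
python3 - <<'E'
from h import *
p,M,s=pose();print(p,s['finger_gap'])
delta([.6155,-.040,.12],down(np.pi/2))
E
```

```text
[ 0.58255034 -0.08941035  0.14123119] 0.2656353110733248
xyz mm [21.3 26.3 53.2] rot [5.241e-01 1.300e-03 1.000e-04] rows>= 3.5
```

Emit:
apply_moves([
  {"claw":-1,"x":0,"y":26,"z":50,"ax":0.15,"ay":0,"az":0},
  {"claw":-1,"x":0,"y":26,"z":50,"ax":0.3,"ay":0,"az":0},
  {"claw":-1,"x":10,"y":26,"z":50,"ax":0.45,"ay":0,"az":0},
  {"claw":-1,"x":20,"y":26,"z":50,"ax":0.52,"ay":0,"az":0},
  {"claw":-1,"x":20,"y":26,"z":50,"ax":0.52,"ay":0,"az":0},
  {"claw":-1,"x":20,"y":26,"z":50,"ax":0.52,"ay":0,"az":0},
])

```text
t: 9.05
ee_pos: [0.6121, -0.0436, 0.1208]
tool_rot: [-0.411, 1.57, -0.398]
contact_force: [0.1, -0.5, -0.7]
finger_gap: 0.257
```

```bash
python3 - <<'E'
from h import *
p,M,s=pose();print(p,s['finger_gap'])
delta([.6155,-.040,.019],down(np.pi/2))
cv2.imwrite('pics/w6.png',imaging.get_image('wrist'))
E
```

```text
[ 0.61208326 -0.0436464   0.12076626] 0.2567147809433496
xyz mm [101.8   3.6   3.4] rot [0.0123 0.0004 0.0002] rows>= 2.0
```

View pics/w6.png

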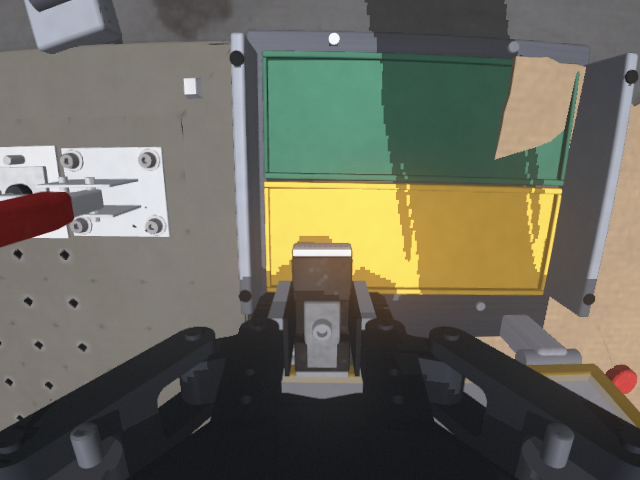

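Emit:
apply_moves([
  {"claw":-1,"x":30,"y":3.5,"z":3.5,"ax":0.012,"ay":0,"az":0},
  {"claw":-1,"x":65,"y":3.5,"z":3.5,"ax":0.012,"ay":0,"az":0},
  {"claw":-1,"x":85,"y":3.5,"z":3.5,"ax":0.012,"ay":0,"az":0},
  {"claw":-1,"x":96,"y":3.5,"z":3.5,"ax":0.012,"ay":0,"az":0},
  {"claw":-1,"x":100,"y":3.5,"z":3.5,"ax":0.012,"ay":0,"az":0},
  {"claw":-1,"x":101,"y":3.5,"z":3.5,"ax":0.012,"ay":0,"az":0},
  {"claw":-1,"x":101,"y":3.5,"z":3.5,"ax":0.012,"ay":0,"az":0},
])

```text
t: 9.8
ee_pos: [0.6165, -0.0399, 0.0206]
tool_rot: [0.036, 1.568, 0.034]
contact_force: [0.5, -0.9, -0.1]
finger_gap: 0.259
```

Emit:
apply_moves([
  {"claw":-1,"x":2,"y":0,"z":0,"ax":0,"ay":0,"az":0},
  {"claw":-1,"x":2,"y":0,"z":0,"ax":0,"ay":0,"az":0},
  {"claw":0,"x":2,"y":0,"z":0,"ax":0,"ay":0,"az":0},
  {"claw":0,"x":2,"y":0,"z":0,"ax":0,"ay":0,"az":0},
  {"claw":0,"x":0,"y":0,"z":0,"ax":0,"ay":0,"az":0},
  {"claw":0,"x":-40,"y":0,"z":0,"ax":0,"ay":0,"az":0},
  {"claw":0,"x":-90,"y":0,"z":0,"ax":0,"ay":0,"az":0},
  {"claw":0,"x":-130,"y":0,"z":0,"ax":0,"ay":0,"az":0},
])

```text
t: 10.6
ee_pos: [0.6158, -0.0402, 0.1522]
tool_rot: [-0.266, 1.569, -0.267]
contact_force: [0.5, 0.3, 0.5]
finger_gap: 0.497
```

```bash
python3 - <<'E'
from h import *
p,M,s=pose();print(p,s['finger_gap'],s['joint_pos'].round(2))
cv2.imwrite('pics/w7.png',imaging.get_image('wrist'))
delta([.4406,-.375,.17],down(np.radians(171.6)))
E
```

```text
[ 0.61583909 -0.04018714  0.15218383] 0.49677689984311274 [ 0.19  0.42  0.14  0.   -1.29 -1.76]
xyz mm [ -11.9 -334.4 -178.4] rot [-1.4247  0.0103  0.0111] rows>= 9.5
```

View pics/w7.png

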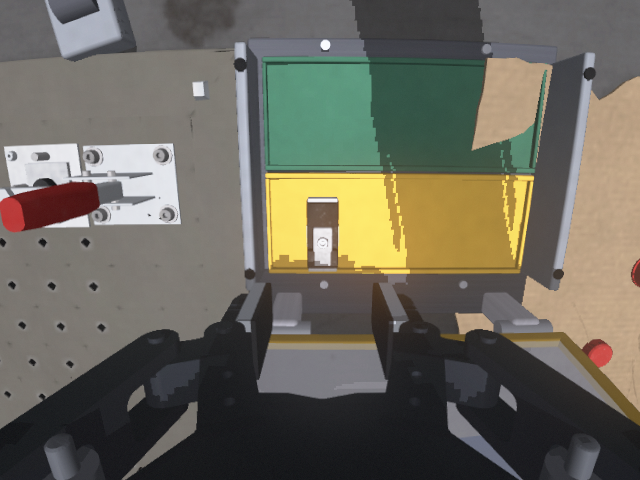

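```bash
python3 - <<'E'
from h import *
C=cam('wrist')
print(onz([(323,199),(323,268)],.028,C)); print(onz([(323,268)],.014,C)); print('tray',onz([(323,174),(323,272)],.016,C))
E
```

```text
[[ 0.59653857 -0.04108814  0.028     ]
 [ 0.65295285 -0.04102738  0.028     ]]
[[ 0.65811206 -0.04098788  0.014     ]]
tray [[ 0.57857486 -0.04107701  0.016     ]
 [ 0.66099355 -0.04098944  0.016     ]]
```

Emit:
apply_moves([
  {"claw":0.1,"x":-12,"y":-40,"z":-22,"ax":-0.15,"ay":0,"az":0},
  {"claw":0.1,"x":-12,"y":-80,"z":-44,"ax":-0.3,"ay":0,"az":0},
  {"claw":0.1,"x":-12,"y":-125,"z":-66,"ax":-0.45,"ay":0,"az":0},
  {"claw":0.1,"x":-12,"y":-165,"z":-88,"ax":-0.6,"ay":0,"az":0},
  {"claw":0.1,"x":-12,"y":-210,"z":-110,"ax":-0.74,"ay":0,"az":0},
  {"claw":0.1,"x":-12,"y":-255,"z":-135,"ax":-0.89,"ay":0,"az":0},
  {"claw":0.1,"x":-12,"y":-295,"z":-155,"ax":-1.03,"ay":0,"az":0},
  {"claw":0.1,"x":-12,"y":-334,"z":-178,"ax":-1.18,"ay":0,"az":0},
])

```text
t: 11.45
ee_pos: [0.4407, -0.3671, 0.1613]
tool_rot: [-1.713, 1.571, -0.569]
contact_force: [0.8, -0.2, 0.0]
finger_gap: 0.549
```

Emit:
apply_moves([
  {"claw":0.1,"x":0,"y":0,"z":0,"ax":-0.15,"ay":0,"az":0},
  {"claw":0.1,"x":0,"y":0,"z":0,"ax":-0.25,"ay":0,"az":0},
  {"claw":0.1,"x":0,"y":0,"z":0,"ax":-0.25,"ay":0,"az":0},
  {"claw":0.1,"x":0,"y":0,"z":0,"ax":-0.25,"ay":0,"az":0},
])

```text
t: 11.85
ee_pos: [0.4418, -0.3655, 0.1612]
tool_rot: [1.223, 1.571, 2.608]
contact_force: [0.3, 0.2, 0.5]
finger_gap: 0.55
```

```bash
python3 - <<'E'
from h import *
p,M,s=pose();print(p,s['finger_gap'],s['t'])
im=imaging.get_image('wrist');crop(im,230,60,400,270,3,'w8c.png');cv2.imwrite('pics/w8.png',im)
delta([.4406,-.3934,.06],down(np.radians(171.6)))
E
```

```text
[ 0.44179567 -0.36548246  0.16119961] 0.5499381201813202 11.85
xyz mm [101.2  -3.9 -27.8] rot [-0.0381  0.     -0.    ] rows>= 2.1
```

View pics/w8c.png

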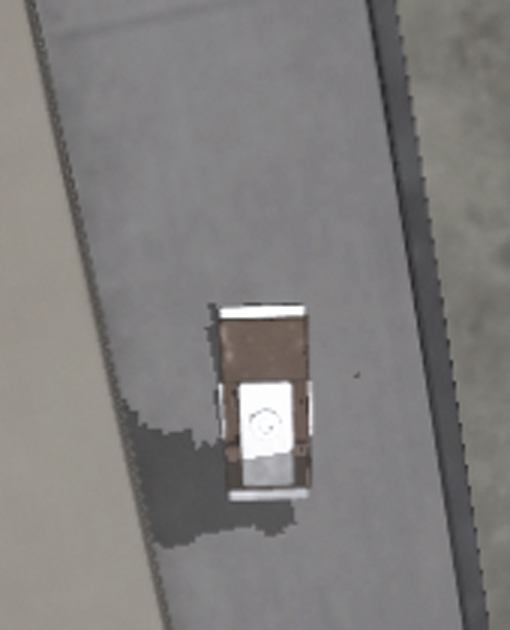

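```bash
python3 - <<'E'
from blk import *
C=cam('wrist'); u=lambda *q:[un(x,y,230,60,3) for x,y in q]
a=blk(u((218,305),(303,305),(229,500),(311,497)),C)
c,j=a; delta([c[0],c[1],.006],down(np.pi+j))
E
```

```text
c [ 0.4398 -0.3937] len 0.0516 wid 0.0221 0.0223 jaw -7.9 or -187.9
xyz mm [155.2  -3.2 -28.2] rot [-0.0471  0.     -0.    ] rows>= 3.2
```

Emit:
apply_moves([
  {"claw":0.1,"x":40,"y":-3,"z":-28,"ax":-0.047,"ay":0,"az":0},
  {"claw":0.1,"x":85,"y":-3,"z":-28,"ax":-0.047,"ay":0,"az":0},
  {"claw":0.1,"x":125,"y":-3,"z":-28,"ax":-0.047,"ay":0,"az":0},
  {"claw":0.1,"x":145,"y":-3,"z":-28,"ax":-0.047,"ay":0,"az":0},
  {"claw":0.1,"x":153,"y":-3,"z":-28,"ax":-0.047,"ay":0,"az":0},
  {"claw":0.1,"x":154,"y":-3,"z":-28,"ax":-0.047,"ay":0,"az":0},
  {"claw":0.1,"x":154,"y":-3,"z":-28,"ax":-0.047,"ay":0,"az":0},
])

```text
t: 12.6
ee_pos: [0.4407, -0.3941, 0.0086]
tool_rot: [-2.109, 1.568, -0.674]
contact_force: [-0.0, -0.4, -0.4]
finger_gap: 0.545
```

Emit:
apply_moves([
  {"claw":-1,"x":0,"y":0,"z":0,"ax":0,"ay":0,"az":0},
  {"claw":-1,"x":0,"y":0,"z":0,"ax":0,"ay":0,"az":0},
  {"claw":-1,"x":0,"y":0,"z":0,"ax":0,"ay":0,"az":0},
  {"claw":-1,"x":0,"y":0,"z":0,"ax":0,"ay":0,"az":0},
], squeeze=50)

```text
t: 13.0
ee_pos: [0.4401, -0.3942, 0.0092]
tool_rot: [-2.243, 1.569, -0.808]
contact_force: [-2.1, 1.8, 6.0]
finger_gap: 0.242
```

```bash
python3 - <<'E'
from h import *
p,M,s=pose();print(p,s['contact_force'],s['finger_gap'],s['t'])
C=cam('wrist');cv2.imwrite('pics/w9.png',imaging.get_image('wrist'))
def tz(rows,zoff):
    w=onz([(322,q) for q in rows],p[2]+zoff,C); return ((w-p)@M)[:,2]*1000
print('first (w5)',tz([245,378],.013),tz([250,373],.013))
delta([.612,.0203,.13],down(np.pi/2))
E
```

```text
[ 0.44006764 -0.39423253  0.00922938] [-2.13724132  1.81497216  6.028331  ] 0.2424943498678936 13.0
first (w5) [-29.98480792  28.41616973] [-28.02466324  25.93489208]
xyz mm [-121.2 -114.7  433.8] rot [1.4355e+00 1.0000e-04 2.4000e-03] rows>= 9.6
```

View pics/w9.png

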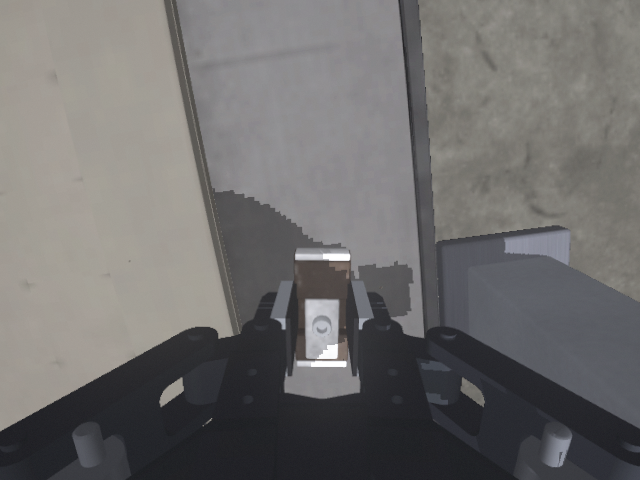

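Emit:
apply_moves([
  {"claw":-1,"x":-40,"y":0,"z":0,"ax":0,"ay":0,"az":0},
  {"claw":-1,"x":-90,"y":0,"z":30,"ax":0,"ay":0,"az":0},
  {"claw":-1,"x":-130,"y":-15,"z":75,"ax":0.15,"ay":0,"az":0},
  {"claw":-1,"x":-130,"y":-30,"z":120,"ax":0.3,"ay":0,"az":0},
  {"claw":-1,"x":-130,"y":-45,"z":165,"ax":0.45,"ay":0,"az":0},
  {"claw":-1,"x":-130,"y":-60,"z":210,"ax":0.6,"ay":0,"az":0},
  {"claw":-1,"x":-130,"y":-70,"z":255,"ax":0.74,"ay":0,"az":0},
  {"claw":-1,"x":-130,"y":-85,"z":300,"ax":0.89,"ay":0,"az":0},
])

```text
t: 13.85
ee_pos: [0.5566, -0.1245, 0.1384]
tool_rot: [-0.489, 1.569, 0.096]
contact_force: [0.5, -0.1, -1.4]
finger_gap: 0.239
```

```bash
python3 - <<'E'
from h import *
p,M,s=pose();print(p,s['finger_gap'])
delta([.612,.0203,.12],down(np.pi/2))
E
```

```text
[ 0.55663384 -0.12447974  0.13836455] 0.2394592971138624
xyz mm [ 18.5  90.1 126.1] rot [5.855e-01 1.800e-03 4.000e-04] rows>= 3.9
```

Emit:
apply_moves([
  {"claw":-1,"x":0,"y":22,"z":32,"ax":0.15,"ay":0,"az":0},
  {"claw":-1,"x":0,"y":45,"z":64,"ax":0.3,"ay":0,"az":0},
  {"claw":-1,"x":5,"y":70,"z":96,"ax":0.45,"ay":0,"az":0},
  {"claw":-1,"x":18,"y":90,"z":126,"ax":0.58,"ay":0,"az":0},
  {"claw":-1,"x":18,"y":90,"z":126,"ax":0.58,"ay":0,"az":0},
  {"claw":-1,"x":18,"y":90,"z":126,"ax":0.58,"ay":0,"az":0},
  {"claw":-1,"x":18,"y":90,"z":126,"ax":0.58,"ay":0,"az":0},
])

```text
t: 14.55
ee_pos: [0.6105, 0.018, 0.1201]
tool_rot: [-0.001, 1.57, 0.011]
contact_force: [-1.3, -0.7, 0.1]
finger_gap: 0.235
```

```bash
python3 - <<'E'
from h import *
p,M,s=pose();print(p,s['finger_gap'])
delta([.612,.0203,.021],down(np.pi/2))
C=cam('wrist');cv2.imwrite('pics/w10.png',imaging.get_image('wrist'))
E
```

```text
[0.61054045 0.01801029 0.12005074] 0.23462801445739748
xyz mm [99.1  2.3  1.4] rot [ 0.0119  0.001  -0.    ] rows>= 2.0
```

View pics/w10.png

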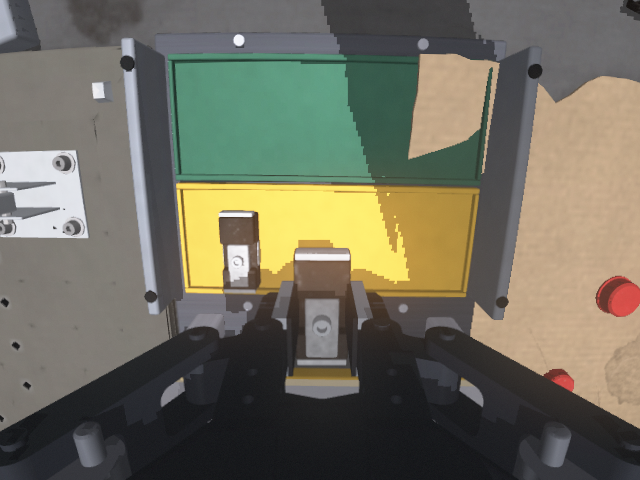

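```bash
python3 - <<'E'
from h import *
C=cam('wrist')
print(onz([(239,212),(241,289)],.031,C)); print('tray inner',onz([(239,189),(241,294)],.016,C),onz([(400,189),(400,294)],.016,C),'green',onz([(170,57),(490,57)],.016,C)); print('lr',onz([(177,240),(474,240)],.016,C))
E
```

```text
[[ 0.58885733 -0.03818095  0.031     ]
 [ 0.64341945 -0.03946888  0.031     ]]
tray inner [[ 0.57556725 -0.0409452   0.016     ]
 [ 0.65381765 -0.04324443  0.016     ]] [[0.57427408 0.0701393  0.016     ]
 [0.65242655 0.07554271 0.016     ]] green [[ 0.4900664  -0.082899    0.016     ]
 [ 0.48720517  0.12421107  0.016     ]]
lr [[ 0.61255911 -0.08784267  0.016     ]
 [ 0.61004833  0.12662214  0.016     ]]
```

Emit:
apply_moves([
  {"claw":-1,"x":30,"y":2,"z":4,"ax":0.012,"ay":0,"az":0},
  {"claw":-1,"x":65,"y":2,"z":4,"ax":0.012,"ay":0,"az":0},
  {"claw":-1,"x":85,"y":2,"z":4,"ax":0.012,"ay":0,"az":0},
  {"claw":-1,"x":95,"y":2,"z":4,"ax":0.012,"ay":0,"az":0},
  {"claw":-1,"x":99,"y":2,"z":4,"ax":0.012,"ay":0,"az":0},
  {"claw":-1,"x":100,"y":2,"z":4,"ax":0.012,"ay":0,"az":0},
  {"claw":-1,"x":100,"y":2,"z":4,"ax":0.012,"ay":0,"az":0},
])

```text
t: 15.3
ee_pos: [0.6155, 0.0205, 0.0207]
tool_rot: [0.115, 1.568, 0.114]
contact_force: [-0.3, -0.6, 0.8]
finger_gap: 0.233
```

Emit:
apply_moves([
  {"claw":-1,"x":1,"y":0,"z":0,"ax":0,"ay":0,"az":0},
  {"claw":0,"x":1,"y":0,"z":0,"ax":0,"ay":0,"az":0},
  {"claw":0,"x":1,"y":0,"z":0,"ax":0,"ay":0,"az":0},
  {"claw":0,"x":0,"y":0,"z":0,"ax":0,"ay":0,"az":0},
  {"claw":0,"x":-40,"y":0,"z":0,"ax":0,"ay":0,"az":0},
  {"claw":0,"x":-90,"y":0,"z":0,"ax":0,"ay":0,"az":0},
  {"claw":0,"x":-130,"y":0,"z":0,"ax":0,"ay":0,"az":0},
])

```text
t: 16.0
ee_pos: [0.6149, 0.0206, 0.152]
tool_rot: [-0.096, 1.569, -0.096]
contact_force: [1.1, 0.6, 0.9]
finger_gap: 0.503
```

```bash
python3 - <<'E'
from h import *
p,M,s=pose();print(p,s['t'])
im=imaging.get_image('top');crop(im,110,180,310,330,4,'t_a4.png')
delta([.45,.24,.17],down(np.radians(170)))
delta([.45,.24,.17],down(np.radians(10)))
E
```

```text
[0.61491899 0.02060305 0.15200083] 16.0
xyz mm [ -12.5  219.7 -168.2] rot [-1.3956  0.0116  0.0098] rows>= 9.3
xyz mm [ -12.5  219.7 -168.2] rot [ 1.3969  0.0116 -0.0097] rows>= 9.3
```

View pics/t_a4.png

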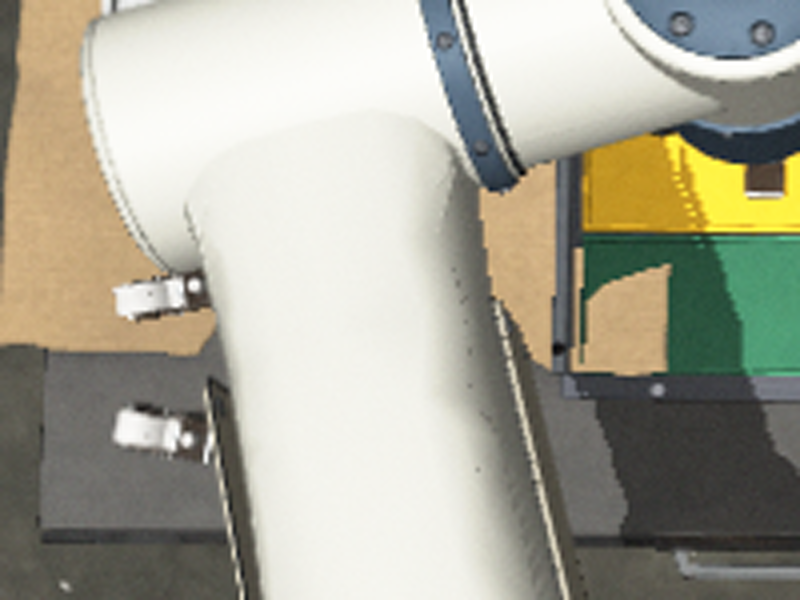

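```bash
python3 - <<'E'
from h import *
delta([.445,.30,.18],down(np.radians(163)))
E
```

```text
xyz mm [ -22.6  279.7 -173. ] rot [-1.2735  0.012   0.0089] rows>= 8.5
```

Emit:
apply_moves([
  {"claw":0.1,"x":-22,"y":40,"z":-25,"ax":-0.15,"ay":0,"az":0},
  {"claw":0.1,"x":-22,"y":80,"z":-50,"ax":-0.3,"ay":0,"az":0},
  {"claw":0.1,"x":-22,"y":120,"z":-75,"ax":-0.45,"ay":0,"az":0},
  {"claw":0.1,"x":-22,"y":160,"z":-100,"ax":-0.6,"ay":0,"az":0},
  {"claw":0.1,"x":-22,"y":200,"z":-125,"ax":-0.74,"ay":0,"az":0},
  {"claw":0.1,"x":-22,"y":240,"z":-150,"ax":-0.89,"ay":0,"az":0},
  {"claw":0.1,"x":-22,"y":280,"z":-173,"ax":-1.03,"ay":0,"az":0},
  {"claw":0.1,"x":-22,"y":280,"z":-173,"ax":-1.18,"ay":0,"az":0},
])

```text
t: 16.85
ee_pos: [0.4392, 0.3049, 0.171]
tool_rot: [0.546, 1.569, 1.737]
contact_force: [-0.3, -1.4, 1.5]
finger_gap: 0.549
```

Emit:
apply_moves([
  {"claw":0.1,"x":0,"y":0,"z":0,"ax":-0.09,"ay":0,"az":0},
  {"claw":0.1,"x":0,"y":0,"z":0,"ax":-0.09,"ay":0,"az":0},
  {"claw":0.1,"x":0,"y":0,"z":0,"ax":-0.09,"ay":0,"az":0},
])

```text
t: 17.15
ee_pos: [0.4416, 0.3007, 0.1711]
tool_rot: [2.43, 1.571, -2.587]
contact_force: [1.6, 0.2, -0.4]
finger_gap: 0.546
```

```bash
python3 - <<'E'
from h import *
p,M,s=pose();print(p,s['finger_gap'],s['t'],np.degrees(np.arctan2(M[1,1],M[0,1])))
im=imaging.get_image('wrist');cv2.imwrite('pics/w11.png',im)
crop(im,230,60,400,270,3,'w11c.png')
E
```

```text
[0.44164339 0.30070466 0.17110936] 0.5462741297348145 17.15 162.58102205979478
```

View pics/w11.png

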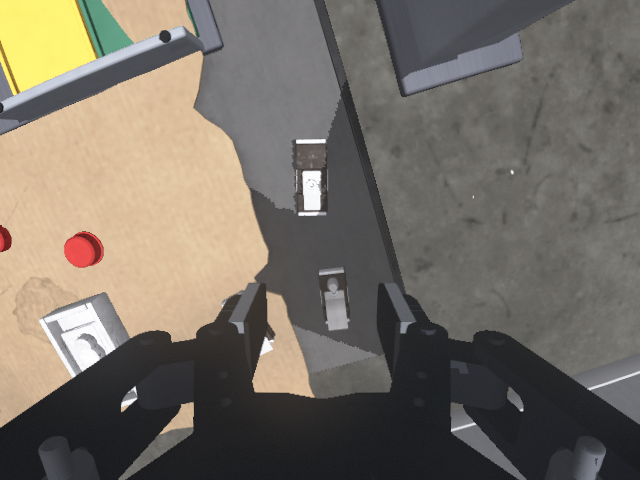

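View pics/w11c.png

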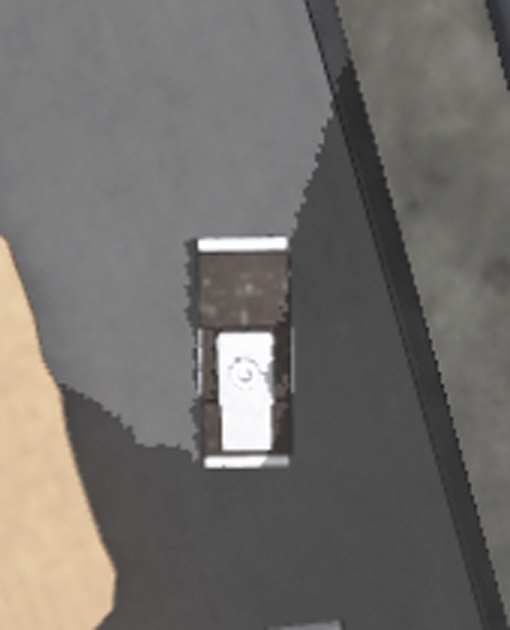

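```bash
python3 - <<'E'
from blk import *
C=cam('wrist'); u=lambda *q:[un(x,y,230,60,3) for x,y in q]
a=blk(u((198,238),(289,238),(205,468),(289,467)),C)
c,j=a; delta([c[0],c[1],.008],down(np.pi+j))
E
```

```text
c [0.4382 0.2598] len 0.062 wid 0.0242 0.0234 jaw -16.9 or -196.9
xyz mm [163.1  -8.8 -40. ] rot [-0.0093 -0.     -0.0001] rows>= 3.4
```

Emit:
apply_moves([
  {"claw":0.1,"x":30,"y":-9,"z":-40,"ax":-0.009,"ay":0,"az":0},
  {"claw":0.1,"x":75,"y":-9,"z":-40,"ax":-0.009,"ay":0,"az":0},
  {"claw":0.1,"x":120,"y":-9,"z":-40,"ax":-0.009,"ay":0,"az":0},
  {"claw":0.1,"x":150,"y":-9,"z":-40,"ax":-0.009,"ay":0,"az":0},
  {"claw":0.1,"x":161,"y":-9,"z":-40,"ax":-0.009,"ay":0,"az":0},
  {"claw":0.1,"x":163,"y":-9,"z":-40,"ax":-0.009,"ay":0,"az":0},
  {"claw":0.1,"x":163,"y":-9,"z":-40,"ax":-0.009,"ay":0,"az":0},
])

```text
t: 17.9
ee_pos: [0.4393, 0.2605, 0.0094]
tool_rot: [-0.694, 1.569, 0.584]
contact_force: [-0.0, 0.6, -0.9]
finger_gap: 0.551
```

Emit:
apply_moves([
  {"claw":-1,"x":0,"y":0,"z":0,"ax":0,"ay":0,"az":0},
  {"claw":-1,"x":0,"y":0,"z":0,"ax":0,"ay":0,"az":0},
  {"claw":-1,"x":0,"y":0,"z":0,"ax":0,"ay":0,"az":0},
  {"claw":-1,"x":0,"y":0,"z":0,"ax":0,"ay":0,"az":0},
], squeeze=50)

```text
t: 18.3
ee_pos: [0.4391, 0.261, 0.0104]
tool_rot: [-0.45, 1.567, 0.828]
contact_force: [-3.8, 0.3, 8.4]
finger_gap: 0.24
```

```bash
python3 - <<'E'
from h import *
p,M,s=pose();print(p,s['contact_force'],s['finger_gap'],s['t'],s['joint_pos'].round(2))
delta([.6145,.0805,.13],down(np.pi/2))
E
```

```text
[0.43907837 0.26099681 0.01041825] [-3.78679508  0.27833799  8.38251513] 0.24005320668149507 18.3 [ 0.84  0.36 -0.36  0.   -0.85 -1.14]
xyz mm [-119.6 -220.1 -122. ] rot [ 1.2787e+00  3.7000e-03 -7.0000e-04] rows>= 8.5
```

Emit:
apply_moves([
  {"claw":-1,"x":-40,"y":0,"z":0,"ax":0,"ay":0,"az":0},
  {"claw":-1,"x":-90,"y":0,"z":0,"ax":0,"ay":0,"az":0},
  {"claw":-1,"x":-120,"y":-35,"z":-20,"ax":0.15,"ay":0,"az":0},
  {"claw":-1,"x":-120,"y":-70,"z":-40,"ax":0.3,"ay":0,"az":0},
  {"claw":-1,"x":-120,"y":-105,"z":-60,"ax":0.45,"ay":0,"az":0},
  {"claw":-1,"x":-120,"y":-140,"z":-80,"ax":0.6,"ay":0,"az":0},
  {"claw":-1,"x":-120,"y":-175,"z":-100,"ax":0.74,"ay":0,"az":0},
  {"claw":-1,"x":-120,"y":-205,"z":-115,"ax":0.89,"ay":0,"az":0},
])

```text
t: 19.1
ee_pos: [0.6028, 0.0891, 0.1293]
tool_rot: [-0.048, 1.569, 0.334]
contact_force: [0.7, 0.8, -1.2]
finger_gap: 0.243
```

```bash
python3 - <<'E'
from h import *
p,M,s=pose();print(p,s['finger_gap'])
delta([.6145,.0805,.12],down(np.pi/2))
E
```

```text
[0.60282657 0.08905558 0.12932331] 0.2426398842639794
xyz mm [  9.3 -12.3   7.6] rot [ 3.817e-01  1.600e-03 -2.000e-04] rows>= 2.5
```

Emit:
apply_moves([
  {"claw":-1,"x":9,"y":-12,"z":8,"ax":0.15,"ay":0,"az":0},
  {"claw":-1,"x":9,"y":-12,"z":8,"ax":0.3,"ay":0,"az":0},
  {"claw":-1,"x":9,"y":-12,"z":8,"ax":0.38,"ay":0,"az":0},
  {"claw":-1,"x":9,"y":-12,"z":8,"ax":0.38,"ay":0,"az":0},
  {"claw":-1,"x":9,"y":-12,"z":8,"ax":0.38,"ay":0,"az":0},
])

```text
t: 19.6
ee_pos: [0.6136, 0.0828, 0.1199]
tool_rot: [0.403, 1.57, 0.414]
contact_force: [-0.0, -0.3, 0.7]
finger_gap: 0.242
```

```bash
python3 - <<'E'
from h import *
p,M,s=pose();print(p,s['finger_gap'])
cv2.imwrite('pics/w12.png',imaging.get_image('wrist'))
delta([.6145,.0805,.022],down(np.pi/2))
E
```

```text
[0.61356907 0.08278279 0.1199436 ] 0.2423965156409899
xyz mm [97.8 -2.4  0.8] rot [ 0.0107  0.0009 -0.0004] rows>= 2.0
```

View pics/w12.png

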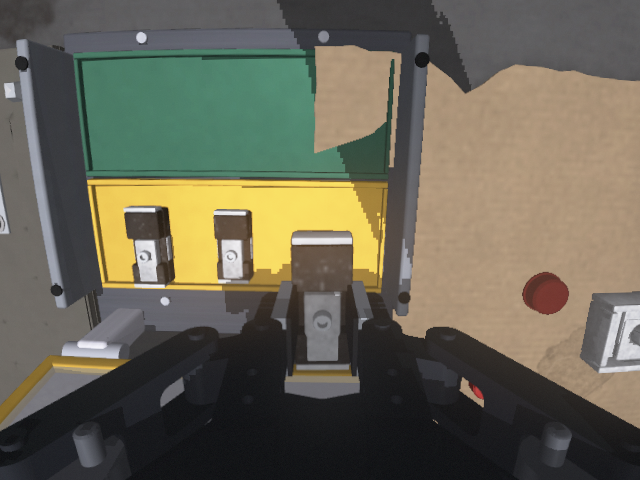

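Emit:
apply_moves([
  {"claw":-1,"x":30,"y":-2.5,"z":0,"ax":0.011,"ay":0,"az":0},
  {"claw":-1,"x":65,"y":-2.5,"z":0,"ax":0.011,"ay":0,"az":0},
  {"claw":-1,"x":85,"y":-2.5,"z":0,"ax":0.011,"ay":0,"az":0},
  {"claw":-1,"x":94,"y":-2.5,"z":0,"ax":0.011,"ay":0,"az":0},
  {"claw":-1,"x":97,"y":-2.5,"z":0,"ax":0.011,"ay":0,"az":0},
  {"claw":-1,"x":98,"y":-2.5,"z":0,"ax":0.011,"ay":0,"az":0},
  {"claw":-1,"x":98,"y":-2.5,"z":0,"ax":0.011,"ay":0,"az":0},
])

```text
t: 20.35
ee_pos: [0.6145, 0.0805, 0.0226]
tool_rot: [0.256, 1.568, 0.254]
contact_force: [-0.1, -0.6, -0.5]
finger_gap: 0.239
```

Emit:
apply_moves([
  {"claw":-1,"x":1,"y":0,"z":0,"ax":0,"ay":0,"az":0},
  {"claw":0,"x":1,"y":0,"z":0,"ax":0,"ay":0,"az":0},
  {"claw":0,"x":1,"y":0,"z":0,"ax":0,"ay":0,"az":0},
  {"claw":0,"x":0,"y":0,"z":0,"ax":0,"ay":0,"az":0},
  {"claw":0,"x":-40,"y":0,"z":0,"ax":0,"ay":0,"az":0},
  {"claw":0,"x":-90,"y":0,"z":0,"ax":0,"ay":0,"az":0},
  {"claw":0,"x":-130,"y":0,"z":0,"ax":0,"ay":0,"az":0},
])

```text
t: 21.05
ee_pos: [0.6139, 0.08, 0.1541]
tool_rot: [-0.07, 1.569, -0.072]
contact_force: [1.4, 1.2, 0.3]
finger_gap: 0.5
```

```bash
python3 - <<'E'
from h import *
p,M,s=pose();print(p,s['t'])
delta([.455,.40,.18],down(np.radians(168)))
E
```

```text
[0.6139201  0.07998945 0.1541143 ] 21.05
xyz mm [ -26.2  319.6 -159.6] rot [-1.3636  0.0016  0.0015] rows>= 9.1
```

Emit:
apply_moves([
  {"claw":0.1,"x":-26,"y":40,"z":-20,"ax":-0.15,"ay":0,"az":0},
  {"claw":0.1,"x":-26,"y":80,"z":-40,"ax":-0.3,"ay":0,"az":0},
  {"claw":0.1,"x":-26,"y":120,"z":-60,"ax":-0.45,"ay":0,"az":0},
  {"claw":0.1,"x":-26,"y":160,"z":-80,"ax":-0.6,"ay":0,"az":0},
  {"claw":0.1,"x":-26,"y":205,"z":-100,"ax":-0.74,"ay":0,"az":0},
  {"claw":0.1,"x":-26,"y":245,"z":-120,"ax":-0.89,"ay":0,"az":0},
  {"claw":0.1,"x":-26,"y":285,"z":-140,"ax":-1.03,"ay":0,"az":0},
  {"claw":0.1,"x":-26,"y":320,"z":-160,"ax":-1.18,"ay":0,"az":0},
])

```text
t: 21.85
ee_pos: [0.4531, 0.4024, 0.1774]
tool_rot: [-0.263, 1.57, 0.921]
contact_force: [0.7, 0.3, -0.3]
finger_gap: 0.548
```

Emit:
apply_moves([
  {"claw":0.1,"x":0,"y":0,"z":0,"ax":-0.15,"ay":0,"az":0},
  {"claw":0.1,"x":0,"y":0,"z":0,"ax":-0.18,"ay":0,"az":0},
  {"claw":0.1,"x":0,"y":0,"z":0,"ax":-0.18,"ay":0,"az":0},
  {"claw":0.1,"x":0,"y":0,"z":0,"ax":-0.18,"ay":0,"az":0},
])

```text
t: 22.25
ee_pos: [0.4548, 0.3998, 0.1774]
tool_rot: [-0.998, 1.571, 0.356]
contact_force: [0.3, 0.1, -0.4]
finger_gap: 0.552
```

```bash
python3 - <<'E'
from h import *
p,M,s=pose();print(p,s['finger_gap'],s['t'],np.degrees(np.arctan2(M[1,1],M[0,1])))
im=imaging.get_image('wrist');cv2.imwrite('pics/w13.png',im)
crop(im,200,100,400,300,3,'w13c.png')
E
```

```text
[0.45479178 0.39980292 0.17737406] 0.5522805187725597 22.25 167.54454296360504
```

View pics/w13c.png

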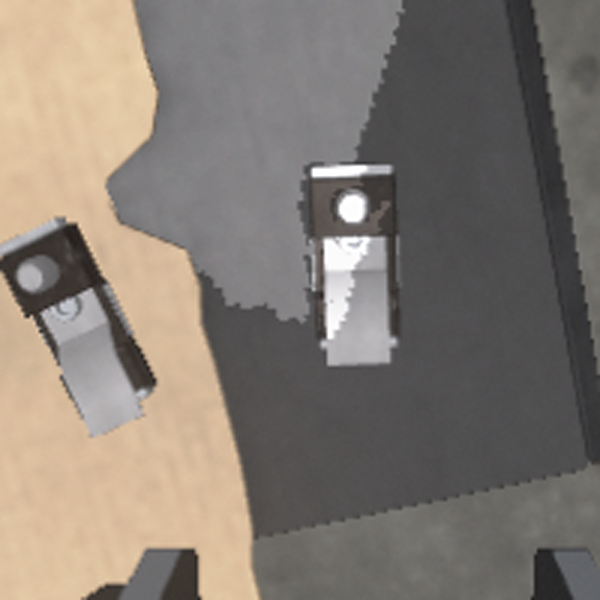

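```bash
python3 - <<'E'
from blk import *
C=cam('wrist'); u=lambda *q:[un(x,y,200,100,3) for x,y in q]
a=blk(u((310,165),(395,165),(320,360),(397,360)),C,.016)
b=blk(u((0,246),(68,218),(90,425),(155,390)),C,.016)
c,j=a; delta([c[0],c[1],.009],down(np.pi+j))
E
```

```text
c [0.4514 0.3687] len 0.055 wid 0.0235 0.0222 jaw -10.8 or -190.8
c [0.5326 0.3674] len 0.0558 wid 0.0215 0.0225 jaw 11.2 or -168.8
xyz mm [168.4  -3.3 -31. ] rot [-0.0291  0.0001  0.0001] rows>= 3.4
```

Emit:
apply_moves([
  {"claw":0.1,"x":30,"y":-3,"z":-31,"ax":-0.029,"ay":0,"az":0},
  {"claw":0.1,"x":75,"y":-3,"z":-31,"ax":-0.029,"ay":0,"az":0},
  {"claw":0.1,"x":120,"y":-3,"z":-31,"ax":-0.029,"ay":0,"az":0},
  {"claw":0.1,"x":150,"y":-3,"z":-31,"ax":-0.029,"ay":0,"az":0},
  {"claw":0.1,"x":165,"y":-3,"z":-31,"ax":-0.029,"ay":0,"az":0},
  {"claw":0.1,"x":168,"y":-3,"z":-31,"ax":-0.029,"ay":0,"az":0},
  {"claw":0.1,"x":168,"y":-3,"z":-31,"ax":-0.029,"ay":0,"az":0},
])

```text
t: 23.0
ee_pos: [0.4511, 0.3693, 0.0095]
tool_rot: [-2.294, 1.57, -0.909]
contact_force: [0.5, -0.4, 0.4]
finger_gap: 0.551
```

Emit:
apply_moves([
  {"claw":-1,"x":0,"y":0,"z":0,"ax":0,"ay":0,"az":0},
  {"claw":-1,"x":0,"y":0,"z":0,"ax":0,"ay":0,"az":0},
  {"claw":-1,"x":0,"y":0,"z":0,"ax":0,"ay":0,"az":0},
  {"claw":-1,"x":0,"y":0,"z":0,"ax":0,"ay":0,"az":0},
], squeeze=50)

```text
t: 23.4
ee_pos: [0.4515, 0.3704, 0.011]
tool_rot: [-0.662, 1.568, 0.725]
contact_force: [-0.7, -0.8, 5.8]
finger_gap: 0.217
```

```bash
python3 - <<'E'
from h import *
p,M,s=pose();print(p,s['contact_force'],s['finger_gap'],s['t'],s['joint_pos'].round(2))
cv2.imwrite('pics/w14.png',imaging.get_image('wrist'))
delta([.5305,.0505,.13],down(np.pi/2))
E
```

```text
[0.45148087 0.37036075 0.01096885] [-0.70357224 -0.81402854  5.76142579] 0.21699499347381054 23.4 [ 0.96  0.48 -0.16  0.   -0.93 -1.14]
xyz mm [-119.5 -136.4 -299.7] rot [ 1.3868  0.0032 -0.    ] rows>= 9.3
```

View pics/w14.png

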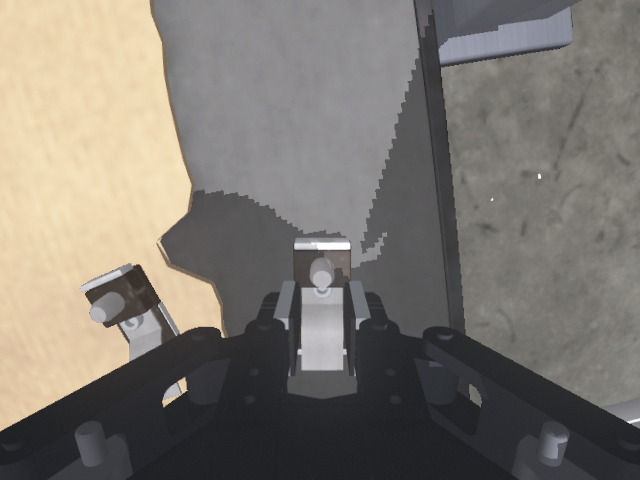

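Emit:
apply_moves([
  {"claw":0.0,"x":0,"y":0,"z":0,"ax":0,"ay":0,"az":0},
  {"claw":0.0,"x":0,"y":0,"z":0,"ax":0,"ay":0,"az":0},
  {"claw":0.0,"x":6,"y":0,"z":0,"ax":0,"ay":0,"az":0},
  {"claw":0.0,"x":6,"y":0,"z":0,"ax":0,"ay":0,"az":0},
  {"claw":-1,"x":6,"y":0,"z":0,"ax":0,"ay":0,"az":0},
  {"claw":-1,"x":6,"y":0,"z":0,"ax":0,"ay":0,"az":0},
  {"claw":-1,"x":6,"y":0,"z":0,"ax":0,"ay":0,"az":0},
  {"claw":-1,"x":6,"y":0,"z":0,"ax":0,"ay":0,"az":0},
], squeeze=50)

```text
t: 24.25
ee_pos: [0.4506, 0.3696, 0.0032]
tool_rot: [0.981, 1.571, 2.368]
contact_force: [0.2, -0.2, -0.7]
finger_gap: 0.268
```

```bash
python3 - <<'E'
from h import *
p,M,s=pose();print(p,s['contact_force'],s['finger_gap'],s['t'],s['joint_pos'].round(2))
cv2.imwrite('pics/w15.png',imaging.get_image('wrist'))
delta([.5305,.0505,.13],down(np.pi/2))
E
```

```text
[0.45062834 0.36962688 0.00318351] [ 0.17721038 -0.24311387 -0.67546724] 0.2679083584637726 24.25 [ 0.96  0.49 -0.17 -0.   -0.92 -1.14]
xyz mm [-126.8 -137.  -299.1] rot [ 1.3864e+00 -0.0000e+00 -1.0000e-04] rows>= 9.2
```

View pics/w15.png

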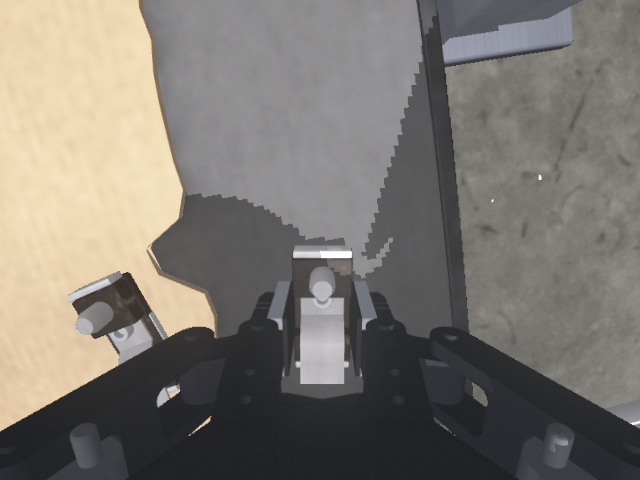

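Emit:
apply_moves([
  {"claw":-1,"x":-40,"y":0,"z":0,"ax":0,"ay":0,"az":0},
  {"claw":-1,"x":-90,"y":0,"z":-30,"ax":0,"ay":0,"az":0},
  {"claw":-1,"x":-127,"y":-20,"z":-70,"ax":0.15,"ay":0,"az":0},
  {"claw":-1,"x":-127,"y":-40,"z":-115,"ax":0.3,"ay":0,"az":0},
  {"claw":-1,"x":-127,"y":-60,"z":-155,"ax":0.45,"ay":0,"az":0},
  {"claw":-1,"x":-127,"y":-80,"z":-195,"ax":0.6,"ay":0,"az":0},
  {"claw":-1,"x":-127,"y":-100,"z":-230,"ax":0.74,"ay":0,"az":0},
  {"claw":-1,"x":-127,"y":-120,"z":-265,"ax":0.89,"ay":0,"az":0},
])

```text
t: 25.1
ee_pos: [0.5202, 0.0852, 0.1305]
tool_rot: [0.259, 1.57, 0.749]
contact_force: [1.4, 0.8, -0.1]
finger_gap: 0.262
```

```bash
python3 - <<'E'
from h import *
p,M,s=pose();print(p,s['finger_gap'])
delta([.5305,.0505,.12],down(np.pi/2))
E
```

```text
[0.52018826 0.08519304 0.13045224] 0.26227542372395934
xyz mm [ 10.4 -35.5  -7.2] rot [ 4.902e-01  4.000e-04 -2.000e-04] rows>= 3.3
```

Emit:
apply_moves([
  {"claw":-1,"x":10,"y":-20,"z":-5,"ax":0.15,"ay":0,"az":0},
  {"claw":-1,"x":10,"y":-35,"z":-5,"ax":0.3,"ay":0,"az":0},
  {"claw":-1,"x":10,"y":-35,"z":-5,"ax":0.45,"ay":0,"az":0},
  {"claw":-1,"x":10,"y":-35,"z":-5,"ax":0.49,"ay":0,"az":0},
  {"claw":-1,"x":10,"y":-35,"z":-5,"ax":0.49,"ay":0,"az":0},
  {"claw":-1,"x":10,"y":-35,"z":-5,"ax":0.49,"ay":0,"az":0},
])

```text
t: 25.7
ee_pos: [0.5322, 0.054, 0.1202]
tool_rot: [2.92, 1.571, 2.928]
contact_force: [0.1, -0.8, -0.5]
finger_gap: 0.266
```

```bash
python3 - <<'E'
from h import *
p,M,s=pose();print(p,s['finger_gap'])
cv2.imwrite('pics/w16.png',imaging.get_image('wrist'))
delta([.5305,.0505,.015],down(np.pi/2))
E
```

```text
[0.53223728 0.05396172 0.12018869] 0.26583870423782646
xyz mm [105.2  -3.5  -1.8] rot [ 0.0079 -0.0001 -0.    ] rows>= 2.1
```

View pics/w16.png

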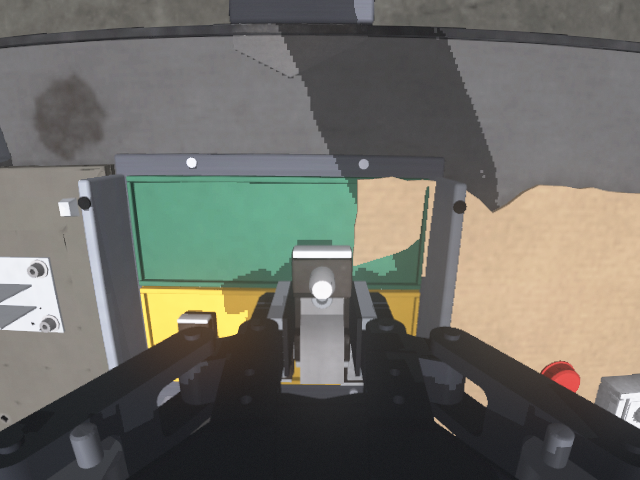

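Emit:
apply_moves([
  {"claw":-1,"x":30,"y":-3.5,"z":-2,"ax":0.008,"ay":0,"az":0},
  {"claw":-1,"x":65,"y":-3.5,"z":-2,"ax":0.008,"ay":0,"az":0},
  {"claw":-1,"x":90,"y":-3.5,"z":-2,"ax":0.008,"ay":0,"az":0},
  {"claw":-1,"x":100,"y":-3.5,"z":-2,"ax":0.008,"ay":0,"az":0},
  {"claw":-1,"x":104,"y":-3.5,"z":-2,"ax":0.008,"ay":0,"az":0},
  {"claw":-1,"x":105,"y":-3.5,"z":-2,"ax":0.008,"ay":0,"az":0},
  {"claw":-1,"x":105,"y":-3.5,"z":-2,"ax":0.008,"ay":0,"az":0},
])

```text
t: 26.45
ee_pos: [0.5313, 0.0508, 0.0164]
tool_rot: [0.24, 1.569, 0.239]
contact_force: [0.4, -0.9, -0.4]
finger_gap: 0.269
```

Emit:
apply_moves([
  {"claw":-1,"x":1,"y":0,"z":0,"ax":0,"ay":0,"az":0},
  {"claw":0,"x":1,"y":0,"z":0,"ax":0,"ay":0,"az":0},
  {"claw":0,"x":1,"y":0,"z":0,"ax":0,"ay":0,"az":0},
  {"claw":0,"x":0,"y":0,"z":0,"ax":0,"ay":0,"az":0},
  {"claw":0,"x":-40,"y":0,"z":0,"ax":0,"ay":0,"az":0},
  {"claw":0,"x":-90,"y":0,"z":0,"ax":0,"ay":0,"az":0},
  {"claw":0,"x":-140,"y":0,"z":0,"ax":0,"ay":0,"az":0},
])

```text
t: 27.15
ee_pos: [0.5298, 0.0502, 0.1569]
tool_rot: [-2.543, 1.57, -2.545]
contact_force: [0.9, 0.5, 0.2]
finger_gap: 0.5
```

```bash
python3 - <<'E'
from h import *
p,M,s=pose();print(p,s['t'],s['joint_pos'].round(2))
cv2.imwrite('pics/w17.png',imaging.get_image('wrist'))
delta([.5326,.40,.18],down(np.radians(190)))
E
```

```text
[0.52982385 0.05016475 0.15693722] 27.15 [ 0.39  0.26 -0.08  0.   -1.23 -1.96]
xyz mm [-12.8 349.6  -2. ] rot [-1.7452  0.0118  0.0123] rows>= 11.6
```

View pics/w17.png

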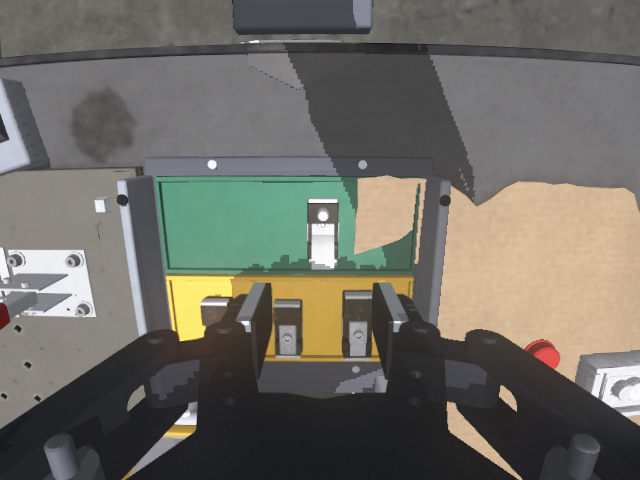

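Emit:
apply_moves([
  {"claw":0.1,"x":-20,"y":45,"z":0,"ax":-0.15,"ay":0,"az":0},
  {"claw":0.1,"x":-20,"y":90,"z":0,"ax":-0.3,"ay":0,"az":0},
  {"claw":0.1,"x":-20,"y":135,"z":0,"ax":-0.45,"ay":0,"az":0},
  {"claw":0.1,"x":-20,"y":180,"z":0,"ax":-0.6,"ay":0,"az":0},
  {"claw":0.1,"x":-20,"y":225,"z":0,"ax":-0.74,"ay":0,"az":0},
  {"claw":0.1,"x":-20,"y":270,"z":0,"ax":-0.89,"ay":0,"az":0},
  {"claw":0.1,"x":-20,"y":310,"z":0,"ax":-1.03,"ay":0,"az":0},
  {"claw":0.1,"x":-20,"y":350,"z":0,"ax":-1.18,"ay":0,"az":0},
])

```text
t: 28.0
ee_pos: [0.5306, 0.4022, 0.1753]
tool_rot: [-1.12, 1.571, 0.064]
contact_force: [1.0, -0.2, 0.5]
finger_gap: 0.554
```

Emit:
apply_moves([
  {"claw":0.1,"x":0,"y":0,"z":0,"ax":-0.15,"ay":0,"az":0},
  {"claw":0.1,"x":0,"y":0,"z":0,"ax":-0.3,"ay":0,"az":0},
  {"claw":0.1,"x":0,"y":0,"z":0,"ax":-0.45,"ay":0,"az":0},
  {"claw":0.1,"x":0,"y":0,"z":0,"ax":-0.56,"ay":0,"az":0},
  {"claw":0.1,"x":0,"y":0,"z":0,"ax":-0.56,"ay":0,"az":0},
  {"claw":0.1,"x":0,"y":0,"z":0,"ax":-0.56,"ay":0,"az":0},
])

```text
t: 28.6
ee_pos: [0.5309, 0.4004, 0.1752]
tool_rot: [2.276, 1.571, -2.271]
contact_force: [0.3, -0.2, -0.3]
finger_gap: 0.548
```

```bash
python3 - <<'E'
from h import *
p,M,s=pose();print(p,s['finger_gap'],s['t'],np.degrees(np.arctan2(M[1,1],M[0,1])))
im=imaging.get_image('wrist');cv2.imwrite('pics/w18.png',im)
crop(im,220,100,420,300,3,'w18c.png')
E
```

```text
[0.53088948 0.40039669 0.17522762] 0.5476643460787626 28.6 -170.5670172135727
```

View pics/w18c.png

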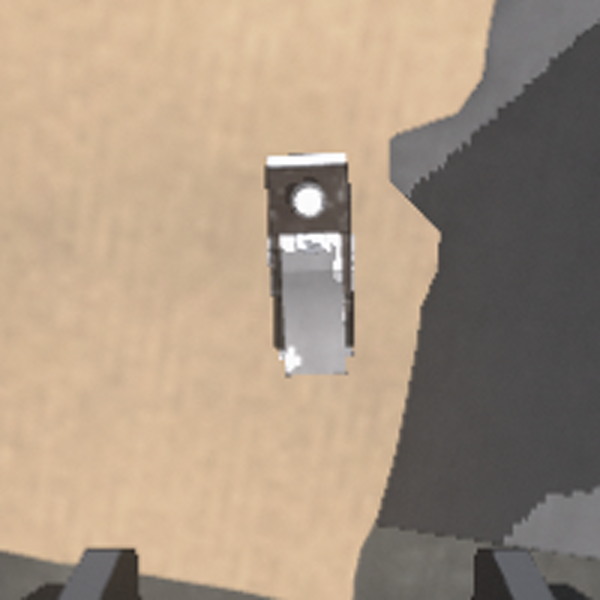

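```bash
python3 - <<'E'
from blk import *
C=cam('wrist'); u=lambda *q:[un(x,y,220,100,3) for x,y in q]
a=blk(u((266,155),(347,155),(276,370),(353,370)),C,.016)
c,j=a; delta([c[0],c[1],.004],down(np.pi+j))
E
```

```text
c [0.5347 0.3693] len 0.0603 wid 0.0222 0.0221 jaw 11.7 or -168.3
xyz mm [171.2   1.4 -31.2] rot [-0.0389  0.     -0.    ] rows>= 3.5
```

Emit:
apply_moves([
  {"claw":0.1,"x":30,"y":1,"z":-31,"ax":-0.039,"ay":0,"az":0},
  {"claw":0.1,"x":75,"y":1,"z":-31,"ax":-0.039,"ay":0,"az":0},
  {"claw":0.1,"x":120,"y":1,"z":-31,"ax":-0.039,"ay":0,"az":0},
  {"claw":0.1,"x":150,"y":1,"z":-31,"ax":-0.039,"ay":0,"az":0},
  {"claw":0.1,"x":166,"y":1,"z":-31,"ax":-0.039,"ay":0,"az":0},
  {"claw":0.1,"x":171,"y":1,"z":-31,"ax":-0.039,"ay":0,"az":0},
  {"claw":0.1,"x":171,"y":1,"z":-31,"ax":-0.039,"ay":0,"az":0},
])

```text
t: 29.35
ee_pos: [0.5351, 0.3696, 0.004]
tool_rot: [2.408, 1.57, -2.098]
contact_force: [0.1, 0.4, 0.4]
finger_gap: 0.55
```

Emit:
apply_moves([
  {"claw":-1,"x":0,"y":0,"z":0,"ax":0,"ay":0,"az":0},
  {"claw":-1,"x":0,"y":0,"z":0,"ax":0,"ay":0,"az":0},
  {"claw":-1,"x":0,"y":0,"z":0,"ax":0,"ay":0,"az":0},
  {"claw":-1,"x":0,"y":0,"z":0,"ax":0,"ay":0,"az":0},
], squeeze=50)

```text
t: 29.75
ee_pos: [0.536, 0.3705, 0.0062]
tool_rot: [-1.097, 1.567, 0.681]
contact_force: [-1.0, -0.1, 6.0]
finger_gap: 0.252
```

```bash
python3 - <<'E'
from h import *
p,M,s=pose();print(p,s['contact_force'],s['finger_gap'],s['t'],s['joint_pos'].round(2))
cv2.imwrite('pics/w19.png',imaging.get_image('wrist'))
delta([.5305,-.0095,.13],down(np.pi/2))
E
```

```text
[0.53598902 0.3705443  0.00616815] [-1.04616615 -0.12725545  5.99276678] 0.2516432885971204 29.75 [ 0.84  0.59  0.04  0.   -1.01 -0.64]
xyz mm [-124.6   83.1 -370.6] rot [1.7778e+00 3.7000e-03 8.0000e-04] rows>= 11.9
```

Emit:
apply_moves([
  {"claw":0.0,"x":0,"y":0,"z":0,"ax":0,"ay":0,"az":0},
  {"claw":0.0,"x":0,"y":0,"z":0,"ax":0,"ay":0,"az":0},
  {"claw":0.0,"x":2,"y":0,"z":0,"ax":0,"ay":0,"az":0},
  {"claw":0.0,"x":2,"y":0,"z":0,"ax":0,"ay":0,"az":0},
  {"claw":-1,"x":2,"y":0,"z":0,"ax":0,"ay":0,"az":0},
  {"claw":-1,"x":2,"y":0,"z":0,"ax":0,"ay":0,"az":0},
  {"claw":-1,"x":2,"y":0,"z":0,"ax":0,"ay":0,"az":0},
  {"claw":-1,"x":2,"y":0,"z":0,"ax":0,"ay":0,"az":0},
], squeeze=50)

```text
t: 30.6
ee_pos: [0.5351, 0.3698, 0.0023]
tool_rot: [-0.987, 1.571, 0.79]
contact_force: [-1.5, 0.5, -0.3]
finger_gap: 0.26
```

```bash
python3 - <<'E'
from h import *
p,M,s=pose();print(p,s['contact_force'],s['finger_gap'],s['t'],s['joint_pos'].round(2))
cv2.imwrite('pics/w19.png',imaging.get_image('wrist'))
delta([.5305,-.0095,.13],down(np.pi/2))
E
```

```text
[0.53512914 0.36979104 0.00229361] [-1.54214861  0.4666167  -0.28640797] 0.2595202895865852 30.6 [ 0.84  0.6   0.03  0.   -1.01 -0.64]
xyz mm [-127.8   82.3 -370.2] rot [1.7775e+00 1.0000e-04 0.0000e+00] rows>= 11.9
```

View pics/w19.png

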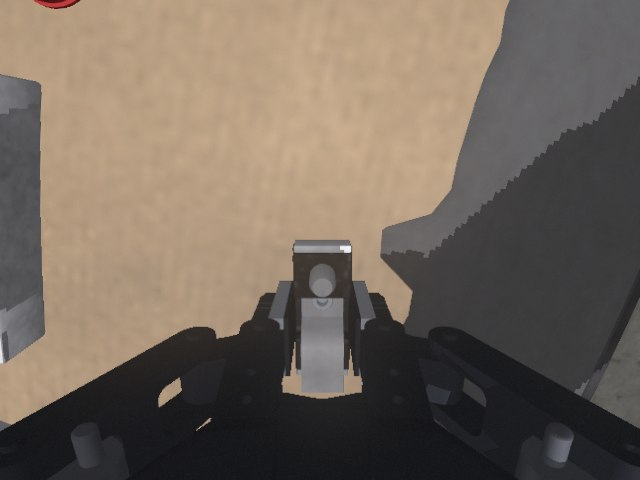

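Emit:
apply_moves([
  {"claw":-1,"x":-40,"y":0,"z":0,"ax":0,"ay":0,"az":0},
  {"claw":-1,"x":-90,"y":0,"z":-30,"ax":0,"ay":0,"az":0},
  {"claw":-1,"x":-128,"y":15,"z":-70,"ax":0.15,"ay":0,"az":0},
  {"claw":-1,"x":-128,"y":25,"z":-115,"ax":0.3,"ay":0,"az":0},
  {"claw":-1,"x":-128,"y":35,"z":-160,"ax":0.45,"ay":0,"az":0},
  {"claw":-1,"x":-128,"y":45,"z":-205,"ax":0.6,"ay":0,"az":0},
  {"claw":-1,"x":-128,"y":55,"z":-250,"ax":0.74,"ay":0,"az":0},
  {"claw":-1,"x":-128,"y":66,"z":-295,"ax":0.89,"ay":0,"az":0},
])

```text
t: 31.45
ee_pos: [0.5305, 0.0656, 0.1303]
tool_rot: [-0.211, 1.571, 0.671]
contact_force: [1.1, 0.3, -1.0]
finger_gap: 0.253
```

```bash
python3 - <<'E'
from h import *
p,M,s=pose();print(p,s['finger_gap'])
delta([.5305,-.0095,.12],down(np.pi/2))
E
```

```text
[0.53054354 0.06558218 0.13030858] 0.25345328586063315
xyz mm [ 10.3 -47.7 -58. ] rot [ 8.817e-01  2.000e-04 -1.000e-04] rows>= 5.9
```

Emit:
apply_moves([
  {"claw":-1,"x":0,"y":-8,"z":-10,"ax":0.15,"ay":0,"az":0},
  {"claw":-1,"x":0,"y":-16,"z":-20,"ax":0.3,"ay":0,"az":0},
  {"claw":-1,"x":0,"y":-24,"z":-30,"ax":0.45,"ay":0,"az":0},
  {"claw":-1,"x":10,"y":-32,"z":-40,"ax":0.6,"ay":0,"az":0},
  {"claw":-1,"x":10,"y":-40,"z":-50,"ax":0.74,"ay":0,"az":0},
  {"claw":-1,"x":10,"y":-46,"z":-55,"ax":0.88,"ay":0,"az":0},
  {"claw":-1,"x":10,"y":-46,"z":-55,"ax":0.88,"ay":0,"az":0},
  {"claw":-1,"x":10,"y":-46,"z":-55,"ax":0.88,"ay":0,"az":0},
])

```text
t: 32.25
ee_pos: [0.5319, -0.0042, 0.1202]
tool_rot: [2.021, 1.571, 2.031]
contact_force: [-0.0, 0.1, -1.1]
finger_gap: 0.256
```

```bash
python3 - <<'E'
from h import *
p,M,s=pose();print(p,s['finger_gap'])
cv2.imwrite('pics/w20.png',imaging.get_image('wrist'))
delta([.5305,-.0095,.0145],down(np.pi/2))
E
```

```text
[ 0.53188012 -0.00416966  0.12017025] 0.2557000950045411
xyz mm [105.7  -5.6  -1.4] rot [ 0.0108 -0.0001 -0.0002] rows>= 2.1
```

View pics/w20.png

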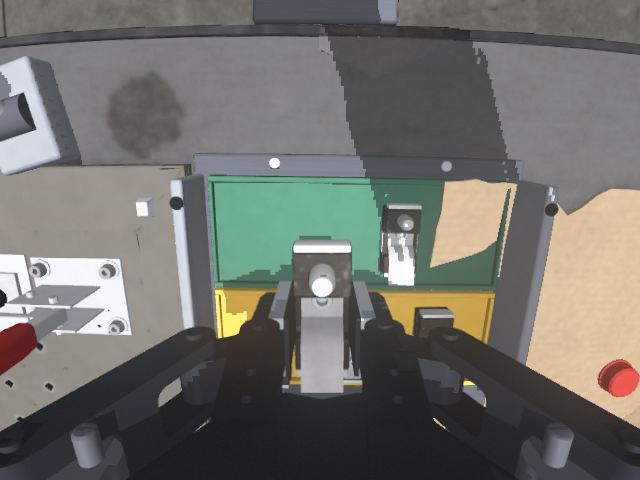

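Emit:
apply_moves([
  {"claw":-1,"x":30,"y":-5.5,"z":-3,"ax":0.011,"ay":0,"az":0},
  {"claw":-1,"x":65,"y":-5.5,"z":-3,"ax":0.011,"ay":0,"az":0},
  {"claw":-1,"x":90,"y":-5.5,"z":-3,"ax":0.011,"ay":0,"az":0},
  {"claw":-1,"x":100,"y":-5.5,"z":-3,"ax":0.011,"ay":0,"az":0},
  {"claw":-1,"x":104,"y":-5.5,"z":-3,"ax":0.011,"ay":0,"az":0},
  {"claw":-1,"x":106,"y":-5.5,"z":-3,"ax":0.011,"ay":0,"az":0},
  {"claw":-1,"x":106,"y":-5.5,"z":-3,"ax":0.011,"ay":0,"az":0},
])

```text
t: 33.0
ee_pos: [0.5299, -0.0095, 0.0152]
tool_rot: [0.151, 1.569, 0.148]
contact_force: [-0.5, 0.5, -0.8]
finger_gap: 0.256
```

Emit:
apply_moves([
  {"claw":-1,"x":1,"y":0,"z":0,"ax":0,"ay":0,"az":0},
  {"claw":0,"x":1,"y":0,"z":0,"ax":0,"ay":0,"az":0},
  {"claw":0,"x":1,"y":0,"z":0,"ax":0,"ay":0,"az":0},
  {"claw":0,"x":0,"y":0,"z":0,"ax":0,"ay":0,"az":0},
  {"claw":0,"x":-40,"y":0,"z":0,"ax":0,"ay":0,"az":0},
  {"claw":0,"x":-90,"y":0,"z":-40,"ax":0,"ay":0,"az":0},
  {"claw":0,"x":-140,"y":0,"z":-80,"ax":0,"ay":0,"az":0},
  {"claw":0,"x":-160,"y":0,"z":-80,"ax":0,"ay":0,"az":0},
])

```text
t: 33.8
ee_pos: [0.4466, -0.0098, 0.1755]
tool_rot: [3.034, 1.57, 3.03]
contact_force: [2.0, 1.8, 0.4]
finger_gap: 0.499
```

Emit:
apply_moves([
  {"claw":0,"x":0,"y":0,"z":0,"ax":0,"ay":0,"az":0},
  {"claw":0,"x":0,"y":0,"z":0,"ax":0,"ay":0,"az":0},
])

```text
t: 34.0
ee_pos: [0.4493, -0.0092, 0.1756]
tool_rot: [0.387, 1.567, 0.384]
contact_force: [0.2, 0.6, -0.9]
finger_gap: 0.497
```

```bash
python3 - <<'E'
from h import *
p,M,s=pose();print(p,s['t'],s['joint_pos'].round(2))
for n in ['wrist','side','top']: cv2.imwrite(f'pics/{n}21.png',imaging.get_image(n))
crop(cv2.imread('pics/side21.png'),180,180,440,380,3,'s21c.png')
E
```

```text
[ 0.44930437 -0.00922833  0.17562057] 34.0 [ 0.33  0.08 -0.25 -0.   -1.24 -1.9 ]
```

View pics/wrist21.png

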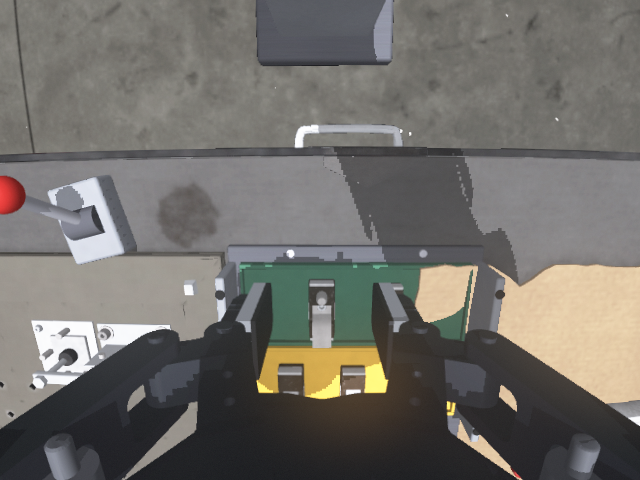

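View pics/s21c.png

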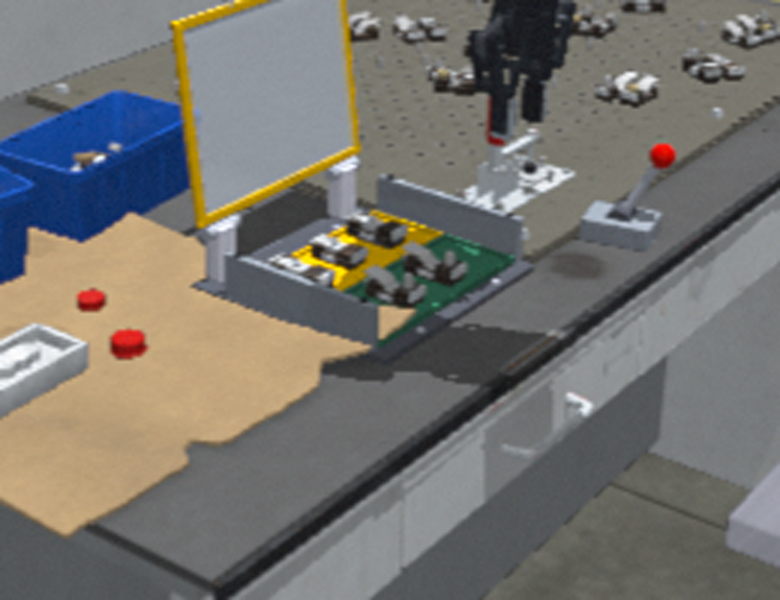

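View pics/top21.png

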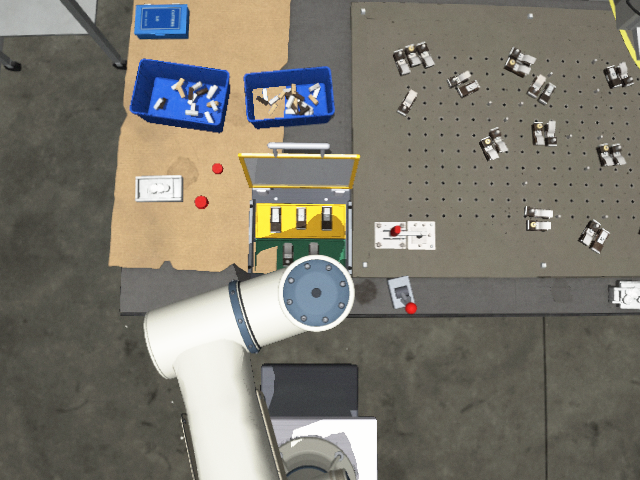

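```bash
python3 - <<'E'
from h import *
delta([.60,.019,.35],down(np.pi))
E
```

```text
xyz mm [-177.3   29.1  150.9] rot [-1.5746 -0.0023 -0.0016] rows>= 10.5
```

Emit:
apply_moves([
  {"claw":-0.2,"x":-45,"y":5,"z":10,"ax":-0.15,"ay":0,"az":0},
  {"claw":-0.2,"x":-90,"y":10,"z":20,"ax":-0.3,"ay":0,"az":0},
  {"claw":-0.2,"x":-135,"y":15,"z":40,"ax":-0.45,"ay":0,"az":0},
  {"claw":-0.2,"x":-177,"y":20,"z":60,"ax":-0.6,"ay":0,"az":0},
  {"claw":-0.2,"x":-177,"y":29,"z":80,"ax":-0.74,"ay":0,"az":0},
  {"claw":-0.2,"x":-177,"y":29,"z":105,"ax":-0.89,"ay":0,"az":0},
  {"claw":-0.2,"x":-177,"y":29,"z":130,"ax":-1.03,"ay":0,"az":0},
  {"claw":-0.2,"x":-177,"y":29,"z":150,"ax":-1.18,"ay":0,"az":0},
])

```text
t: 34.95
ee_pos: [0.6006, 0.019, 0.3486]
tool_rot: [2.184, 1.567, -2.917]
contact_force: [-0.4, -0.1, 0.2]
finger_gap: 0.402
```

Emit:
apply_moves([
  {"claw":-0.2,"x":0,"y":0,"z":0,"ax":-0.15,"ay":0,"az":0},
  {"claw":-0.2,"x":0,"y":0,"z":0,"ax":-0.3,"ay":0,"az":0},
  {"claw":-0.2,"x":0,"y":0,"z":0,"ax":-0.4,"ay":0,"az":0},
  {"claw":-0.2,"x":0,"y":0,"z":0,"ax":-0.4,"ay":0,"az":0},
  {"claw":-0.2,"x":0,"y":0,"z":0,"ax":-0.4,"ay":0,"az":0},
])

```text
t: 35.45
ee_pos: [0.5993, 0.019, 0.3499]
tool_rot: [1.806, 1.568, -2.904]
contact_force: [-0.7, -0.1, 0.4]
finger_gap: 0.401
```

```bash
python3 - <<'E'
from h import *
p,M,s=pose();print(p,s['t'],s['joint_pos'].round(2))
delta([.716,.019,.35],down(np.pi)); delta([.716,.019,.2826],down(np.pi))
C=cam('wrist');im=imaging.get_image('wrist');cv2.imwrite('pics/w22.png',im)
print(proj([.716,.02,.30],C))
im=imaging.get_image('top');crop(im,220,120,380,240,5,'t22.png')
E
```

```text
[0.5993217  0.01899294 0.34988448] 35.45 [ 0.29  0.37  0.56 -0.   -1.77 -0.29]
xyz mm [  -0.4 -116.7   -0.3] rot [ 0.0028 -0.0006 -0.0023] rows>= 2.3
xyz mm [  67.  -116.8   -0.3] rot [ 0.0028 -0.0006 -0.0023] rows>= 2.7
[[120.74520386 266.34854404]]
```

View pics/w22.png

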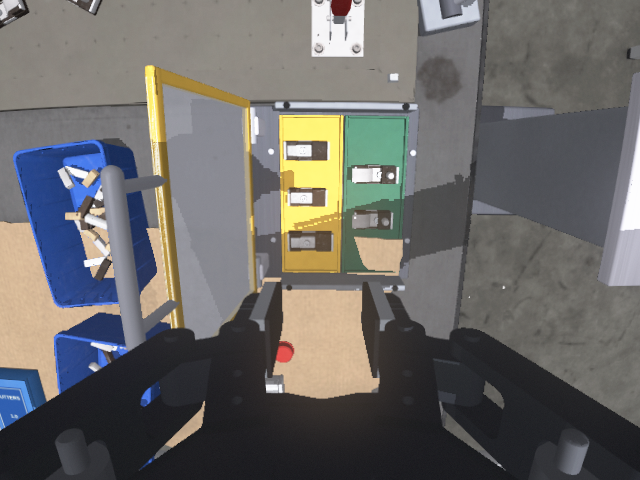

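View pics/t22.png

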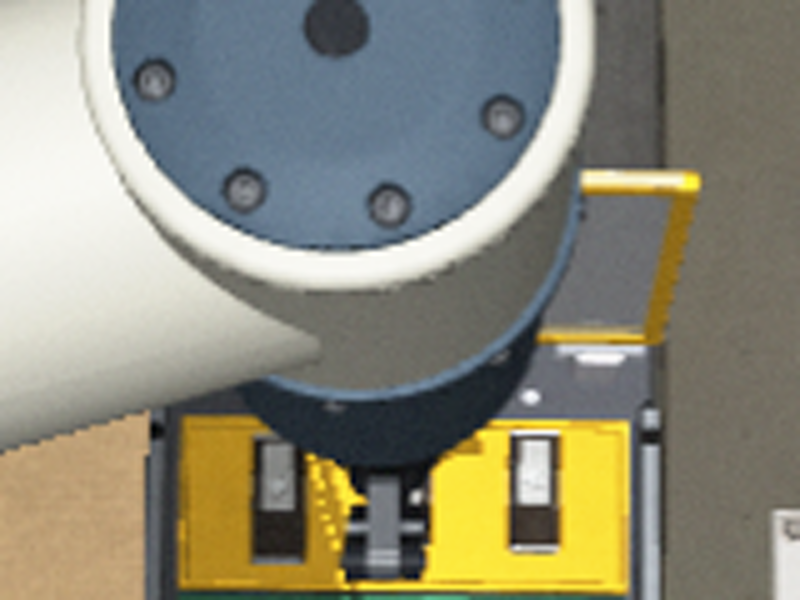

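Emit:
apply_moves([
  {"claw":-0.2,"x":0,"y":-45,"z":0,"ax":0,"ay":0,"az":0},
  {"claw":-0.2,"x":0,"y":-90,"z":0,"ax":0,"ay":0,"az":0},
  {"claw":-0.2,"x":0,"y":-115,"z":0,"ax":0,"ay":0,"az":0},
  {"claw":-0.2,"x":0,"y":-115,"z":0,"ax":0,"ay":0,"az":0},
  {"claw":-0.2,"x":30,"y":-115,"z":0,"ax":0,"ay":0,"az":0},
  {"claw":-0.2,"x":66,"y":-115,"z":0,"ax":0,"ay":0,"az":0},
  {"claw":-0.2,"x":66,"y":-115,"z":0,"ax":0,"ay":0,"az":0},
  {"claw":-0.2,"x":66,"y":-115,"z":0,"ax":0,"ay":0,"az":0},
])

```text
t: 36.35
ee_pos: [0.7137, 0.0192, 0.2868]
tool_rot: [-2.661, 1.57, -1.085]
contact_force: [0.5, -0.2, 2.4]
finger_gap: 0.398
```

Emit:
apply_moves([
  {"claw":-0.5,"x":0,"y":0,"z":0,"ax":0,"ay":0,"az":0},
  {"claw":-1,"x":0,"y":0,"z":0,"ax":0,"ay":0,"az":0},
  {"claw":-1,"x":0,"y":0,"z":0,"ax":0,"ay":0,"az":0},
  {"claw":-1,"x":0,"y":0,"z":0,"ax":0,"ay":0,"az":0},
], squeeze=25)

```text
t: 36.75
ee_pos: [0.7155, 0.0197, 0.2894]
tool_rot: [-1.487, 1.563, 0.09]
contact_force: [0.4, 0.7, 7.2]
finger_gap: 0.127
```

```bash
python3 arc.py 1.05 8
```

```text
[0.71553271 0.01969966 0.28937842] [0.39703884 0.74491389 7.17174505] 0.1270798139409913 36.75
0.25193543076742203 1.6922875710678125
1.61 [-2. 20.  0.]
1.53 [-2. 40.  0.]
1.45 [-1. 61.  0.]
1.37 [ 3. 81.  0.]
1.29 [  7. 100.   1.]
1.21 [ 13. 119.   1.]
1.13 [ 21. 138.   1.]
1.05 [ 30. 156.   1.]
```

```bash
cat > arc2.py <<'E'
from h import *
import sys
p,M,s=pose();print(p,s['contact_force'],s['finger_gap'],s['t'])
L=.242
th0=float(sys.argv[1]) if sys.argv[1]!='x' else np.arccos(np.clip((.685-p[0])/L,-1,1)); end=float(sys.argv[2]);n=int(sys.argv[3]); print('th0',th0)
for th in np.linspace(th0,end,n+1)[1:]:
    d=M.T@np.array([-L*(np.cos(th)-np.cos(th0)),0,L*(np.sin(th)-np.sin(th0))])*1000; print(round(th,2),d.round(1))
E
python3 arc2.py x 1.05 8
```

```text
[0.71553271 0.01969966 0.28937842] [0.39703884 0.74491389 7.17174505] 0.1270798139409913 36.75
th0 1.6973016968804884
1.62 [-1.8 19.5  0.1]
1.54 [-2.1 39.1  0.2]
1.45 [-0.8 58.6  0.3]
1.37 [ 2.1 78.   0.4]
1.29 [ 6.6 97.   0.5]
1.21 [ 12.6 115.7   0.6]
1.13 [ 20.  133.7   0.7]
1.05 [ 28.9 151.2   0.8]
```

Emit:
apply_moves([
  {"claw":-1,"x":-2,"y":19,"z":0,"ax":0,"ay":0,"az":0},
  {"claw":-1,"x":-2,"y":39,"z":0,"ax":0,"ay":0,"az":0},
  {"claw":-1,"x":-1,"y":59,"z":0,"ax":0,"ay":0,"az":0},
  {"claw":-1,"x":2,"y":78,"z":0,"ax":0,"ay":0,"az":0},
  {"claw":-1,"x":7,"y":97,"z":0,"ax":0,"ay":0,"az":0},
  {"claw":-1,"x":13,"y":116,"z":0,"ax":0,"ay":0,"az":0},
  {"claw":-1,"x":20,"y":134,"z":0,"ax":0,"ay":0,"az":0},
  {"claw":-1,"x":29,"y":151,"z":0,"ax":0,"ay":0,"az":0},
])

```text
t: 37.55
ee_pos: [0.5647, 0.02, 0.2592]
tool_rot: [-1.222, 1.562, 0.355]
contact_force: [2.1, 3.2, 1.4]
finger_gap: 0.131
```

```bash
python3 arc2.py x 0.4 8
```

```text
[0.56472467 0.02000681 0.25921176] [2.07529581 3.24054133 1.38440554] 0.13148860526714076 37.55
th0 1.0506518888326641
0.97 [10.3 16.7  0.1]
0.89 [22.  32.6  0.1]
0.81 [34.9 47.5  0.2]
0.73 [49.  61.2  0.2]
0.64 [64.1 73.8  0.2]
0.56 [80.2 85.1  0.3]
0.48 [97.2 95.   0.3]
0.4 [114.9 103.6   0.3]
```

Emit:
apply_moves([
  {"claw":-1,"x":10,"y":17,"z":0,"ax":0,"ay":0,"az":0},
  {"claw":-1,"x":22,"y":33,"z":0,"ax":0,"ay":0,"az":0},
  {"claw":-1,"x":35,"y":47.5,"z":0,"ax":0,"ay":0,"az":0},
  {"claw":-1,"x":49,"y":61,"z":0,"ax":0,"ay":0,"az":0},
  {"claw":-1,"x":64,"y":74,"z":0,"ax":0,"ay":0,"az":0},
  {"claw":-1,"x":80,"y":85,"z":0,"ax":0,"ay":0,"az":0},
  {"claw":-1,"x":97,"y":95,"z":0,"ax":0,"ay":0,"az":0},
  {"claw":-1,"x":115,"y":103.5,"z":0,"ax":0,"ay":0,"az":0},
])

```text
t: 38.35
ee_pos: [0.4613, 0.02, 0.1431]
tool_rot: [-0.977, 1.564, 0.6]
contact_force: [0.7, 4.5, 1.3]
finger_gap: 0.129
```

```bash
python3 arc2.py x 0.0 16; python3 -c "
import numpy as np
z=.2592-.1149
"
```

```text
[0.46134411 0.02003779 0.14309683] [0.71144372 4.46190917 1.25077557] 0.12885175907974447 38.35
th0 0.3918662861340067
0.37 [ 5.5  2.2 -0. ]
0.34 [11.   4.3 -0. ]
0.32 [16.6  6.3 -0. ]
0.29 [22.3  8.1 -0. ]
0.27 [28.   9.8 -0.1]
0.24 [33.7 11.3 -0.1]
0.22 [39.4 12.7 -0.1]
0.2 [45.2 14.  -0.1]
0.17 [51.1 15.1 -0.1]
0.15 [56.9 16.1 -0.1]
0.12 [62.8 16.9 -0.2]
0.1 [68.7 17.6 -0.2]
0.07 [74.6 18.1 -0.2]
0.05 [80.5 18.5 -0.2]
0.02 [86.4 18.8 -0.2]
0.0 [92.3 18.9 -0.3]
```

Emit:
apply_moves([
  {"claw":-1,"x":11,"y":4,"z":0,"ax":0,"ay":0,"az":0},
  {"claw":-1,"x":22,"y":8,"z":0,"ax":0,"ay":0,"az":0},
  {"claw":-1,"x":34,"y":11,"z":0,"ax":0,"ay":0,"az":0},
  {"claw":-1,"x":45,"y":14,"z":0,"ax":0,"ay":0,"az":0},
  {"claw":-1,"x":54,"y":15.5,"z":0,"ax":0,"ay":0,"az":0},
  {"claw":-1,"x":63,"y":17,"z":0,"ax":0,"ay":0,"az":0},
  {"claw":-1,"x":70,"y":18,"z":0,"ax":0,"ay":0,"az":0},
  {"claw":-1,"x":75,"y":18,"z":0,"ax":0,"ay":0,"az":0},
])

```text
t: 39.15
ee_pos: [0.4423, 0.0199, 0.0668]
tool_rot: [-0.326, 1.567, 1.25]
contact_force: [-4.7, 8.3, 2.8]
finger_gap: 0.124
```

Emit:
apply_moves([
  {"claw":-1,"x":4,"y":0.5,"z":0,"ax":0,"ay":0,"az":0},
  {"claw":-1,"x":8,"y":0.5,"z":0,"ax":0,"ay":0,"az":0},
  {"claw":-1,"x":12,"y":0.5,"z":0,"ax":0,"ay":0,"az":0},
  {"claw":-1,"x":15,"y":0.5,"z":0,"ax":0,"ay":0,"az":0},
  {"claw":-1,"x":15,"y":0.5,"z":0,"ax":0,"ay":0,"az":0},
])

```text
t: 39.65
ee_pos: [0.4414, 0.0199, 0.0514]
tool_rot: [0.013, 1.568, 1.588]
contact_force: [-3.1, 8.1, -2.5]
finger_gap: 0.124
```

```bash
python3 arc2.py x 0.0 1;python3 - <<'E'
from h import *
im=imaging.get_image('side');cv2.imwrite('pics/side23.png',im);crop(im,230,200,390,320,5,'s23.png')
E
```

```text
[0.441354   0.01989334 0.0513861 ] [-3.07449926  8.0708509  -2.47970541] 0.12447935739765022 39.65
th0 0.0
0.0 [0. 0. 0.]
```

View pics/s23.png

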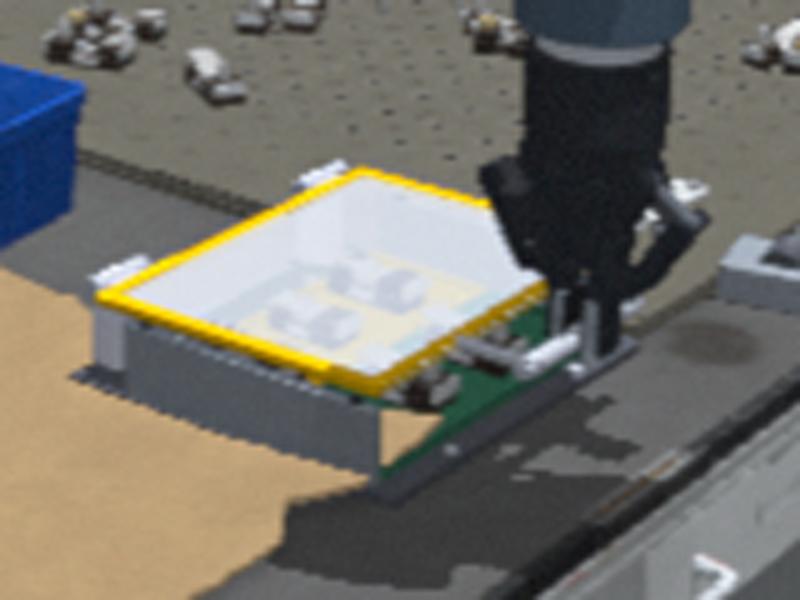

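Emit:
apply_moves([
  {"claw":-1,"x":1,"y":0,"z":0,"ax":0,"ay":0,"az":0},
  {"claw":-1,"x":2,"y":0,"z":0,"ax":0,"ay":0,"az":0},
  {"claw":-1,"x":2,"y":0,"z":0,"ax":0,"ay":0,"az":0},
])

```text
t: 40.0
ee_pos: [0.4413, 0.0199, 0.0497]
tool_rot: [-0.008, 1.568, 1.567]
contact_force: [-5.6, 8.3, 0.7]
finger_gap: 0.124
```

Emit:
apply_moves([
  {"claw":-1,"x":1,"y":0,"z":0,"ax":0,"ay":0,"az":0},
  {"claw":-1,"x":2,"y":0,"z":0,"ax":0,"ay":0,"az":0},
  {"claw":-1,"x":2,"y":0,"z":0,"ax":0,"ay":0,"az":0},
])

```text
t: 40.3
ee_pos: [0.4413, 0.0199, 0.0476]
tool_rot: [0.023, 1.568, 1.598]
contact_force: [-5.0, 8.8, -1.0]
finger_gap: 0.132
```

Emit:
apply_moves([
  {"claw":-1,"x":1,"y":0,"z":0,"ax":0,"ay":0,"az":0},
  {"claw":-1,"x":2,"y":0,"z":0,"ax":0,"ay":0,"az":0},
  {"claw":-1,"x":2,"y":0,"z":0,"ax":0,"ay":0,"az":0},
])

```text
t: 40.6
ee_pos: [0.4413, 0.0199, 0.0456]
tool_rot: [0.018, 1.568, 1.593]
contact_force: [-4.3, 7.0, 0.3]
finger_gap: 0.125
```

Emit:
apply_moves([
  {"claw":-1,"x":1,"y":0,"z":0,"ax":0,"ay":0,"az":0},
  {"claw":-1,"x":2,"y":0,"z":0,"ax":0,"ay":0,"az":0},
  {"claw":-1,"x":3,"y":0,"z":0,"ax":0,"ay":0,"az":0},
  {"claw":-1,"x":3,"y":0,"z":0,"ax":0,"ay":0,"az":0},
])

```text
t: 41.0
ee_pos: [0.4413, 0.0199, 0.044]
tool_rot: [-0.108, 1.568, 1.467]
contact_force: [-10.8, 8.5, 13.8]
finger_gap: 0.125
```

```bash
python3 - <<'E'
from h import *
im=imaging.get_image('side');crop(im,230,200,390,320,5,'s24.png')
C=cam('side')
o=np.array([.573,.0203]); 
for th in (0,.05,.1):
    L=.198; pts=[[.685-L*np.cos(th),.0203+.118,.058+L*np.sin(th)],[.685-.242*np.cos(th),.0203+.052,.058+.242*np.sin(th)]]
    print(th,((proj(pts,C)-[230,200])*5).round())
E
```

```text
0 [[376. 398.]
 [523. 376.]]
0.05 [[376. 380.]
 [523. 355.]]
0.1 [[375. 362.]
 [523. 333.]]
```

View pics/s24.png

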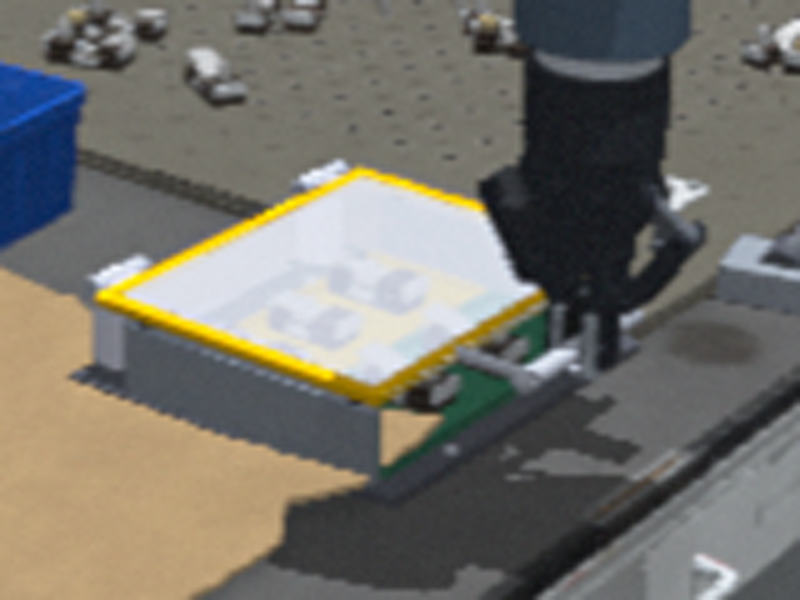

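Emit:
apply_moves([
  {"claw":-0.3,"x":0,"y":0,"z":0,"ax":0,"ay":0,"az":0},
  {"claw":-0.3,"x":0,"y":0,"z":0,"ax":0,"ay":0,"az":0},
  {"claw":-0.3,"x":-30,"y":0,"z":0,"ax":0,"ay":0,"az":0},
  {"claw":-0.3,"x":-60,"y":0,"z":0,"ax":0,"ay":0,"az":0},
  {"claw":-1,"x":-60,"y":0,"z":0,"ax":0,"ay":0,"az":0},
  {"claw":-1,"x":-60,"y":0,"z":0,"ax":0,"ay":0,"az":0},
  {"claw":-1,"x":-60,"y":0,"z":0,"ax":0,"ay":0,"az":0},
])

```text
t: 41.75
ee_pos: [0.4409, 0.0179, 0.1017]
tool_rot: [1.797, 1.57, -2.91]
contact_force: [-0.5, 0.7, -0.8]
finger_gap: 0.002
```

```bash
python3 - <<'E'
from h import *
p,M,s=pose();print(p,s['contact_force'],s['finger_gap'],s['t'])
delta([.4425,.0203,.068],down(np.pi))
im=imaging.get_image('side');crop(im,230,200,390,320,5,'s25.png')
E
```

```text
[0.44085801 0.01792461 0.10167556] [-0.4655034   0.74875698 -0.76587255] 0.0019498759734511266 41.75
xyz mm [33.7 -1.7  2.4] rot [ 0.0053 -0.0002 -0.001 ] rows>= 0.7
```

View pics/s25.png

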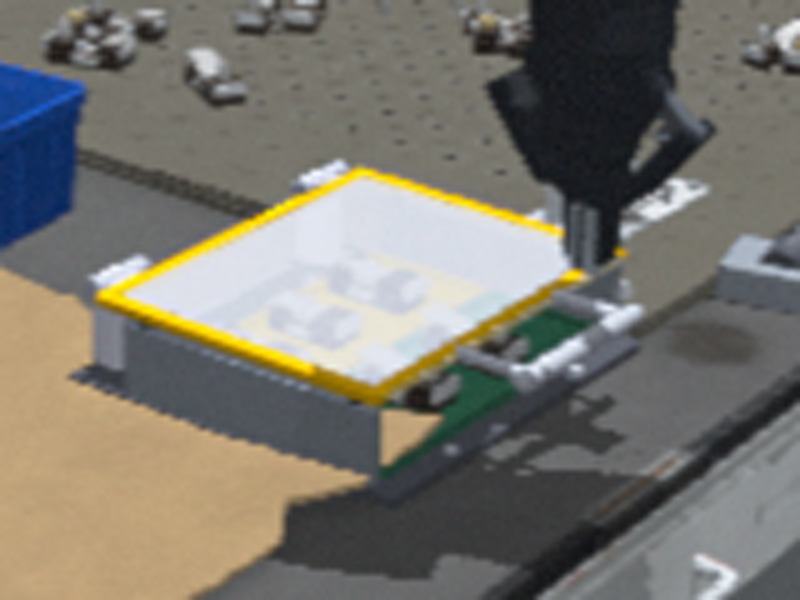

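Emit:
apply_moves([
  {"claw":-1,"x":20,"y":-2,"z":2,"ax":0,"ay":0,"az":0},
  {"claw":-1,"x":32,"y":-2,"z":2,"ax":0,"ay":0,"az":0},
  {"claw":-1,"x":35,"y":-2,"z":2,"ax":0,"ay":0,"az":0},
  {"claw":-1,"x":37,"y":-2,"z":2,"ax":0,"ay":0,"az":0},
  {"claw":-1,"x":38,"y":-2,"z":2,"ax":0,"ay":0,"az":0},
  {"claw":-1,"x":38,"y":-2,"z":2,"ax":0,"ay":0,"az":0},
])

```text
t: 42.4
ee_pos: [0.4434, 0.0201, 0.0645]
tool_rot: [-1.424, 1.57, 0.152]
contact_force: [0.6, 0.1, 0.2]
finger_gap: -0.001
```

Emit:
apply_moves([
  {"claw":-1,"x":1,"y":0,"z":0,"ax":0,"ay":0,"az":0},
  {"claw":-1,"x":2,"y":0,"z":0,"ax":0,"ay":0,"az":0},
  {"claw":-1,"x":2,"y":0,"z":0,"ax":0,"ay":0,"az":0},
])

```text
t: 42.7
ee_pos: [0.4437, 0.0202, 0.0637]
tool_rot: [-1.533, 1.569, 0.044]
contact_force: [-3.9, 0.3, 10.9]
finger_gap: -0.004
```

Emit:
apply_moves([
  {"claw":-1,"x":-40,"y":0,"z":0,"ax":0,"ay":0,"az":0},
  {"claw":-1,"x":-85,"y":0,"z":0,"ax":0,"ay":0,"az":0},
  {"claw":-1,"x":-110,"y":20,"z":-30,"ax":0,"ay":0,"az":0},
  {"claw":-1,"x":-110,"y":30,"z":-60,"ax":0,"ay":0,"az":0},
  {"claw":-1,"x":-110,"y":30,"z":-60,"ax":0,"ay":0,"az":0},
])

```text
t: 43.2
ee_pos: [0.4127, -0.0419, 0.1735]
tool_rot: [-1.336, 1.568, 0.239]
contact_force: [-0.0, -0.0, 0.1]
finger_gap: -0.004
```

```bash
python3 - <<'E'
from h import *
p,M,s=pose();print(p,s['t'])
def ball(im,roi):
    h=cv2.cvtColor(im,cv2.COLOR_BGR2HSV); m=cv2.inRange(h,(0,150,90),(8,255,255))|cv2.inRange(h,(172,150,90),(180,255,255))
    k=np.zeros_like(m);x0,y0,x1,y1=roi;k[y0:y1,x0:x1]=m[y0:y1,x0:x1]
    c=max(cv2.findContours(k,0,2)[0],key=cv2.contourArea); return cv2.minEnclosingCircle(c)
t0=cv2.imread('pics/top0.png');s0=cv2.imread('pics/side0.png')
bt=ball(t0,(395,298,430,325));bs=ball(s0,(385,220,420,245));print(bt,bs)
tip=tri([bt[0],bs[0]],[cam('top'),cam('side')]);print('tip',tip)
u=lambda x,y:un(x,y,330,200,4)
w=onz([u(230,320),u(315,305),u(342,425),u(265,435)],.02,cam('top'));print('box',w.round(4))
cv2.imwrite('pics/w26.png',imaging.get_image('wrist'))
im=imaging.get_image('top');crop(im,380,260,440,330,8,'t26.png')
E
```

```text
[ 0.4127329  -0.04186658  0.1735371 ] 43.2
((410.61322021484375, 307.91510009765625), 5.717180252075195) ((400.31817626953125, 231.31817626953125), 4.0478596687316895)
tip (array([ 0.41290227, -0.22335251,  0.09342657]), np.float64(0.0004775519580128038))
box [[ 0.4755 -0.1833  0.02  ]
 [ 0.4844 -0.2334  0.02  ]
 [ 0.4146 -0.2485  0.02  ]
 [ 0.4088 -0.2033  0.02  ]]
```

View pics/w26.png

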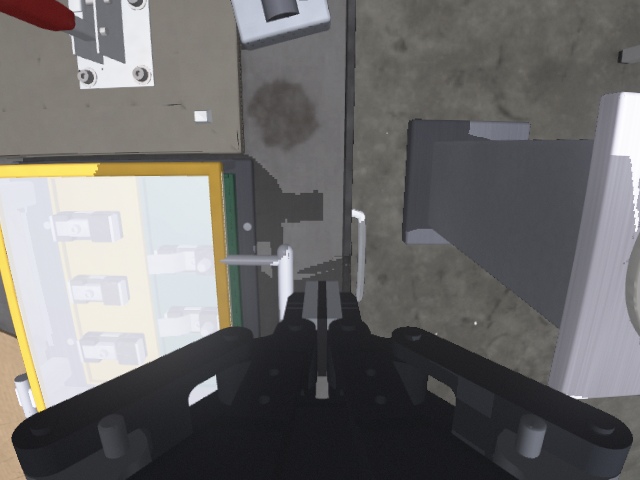

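View pics/t26.png

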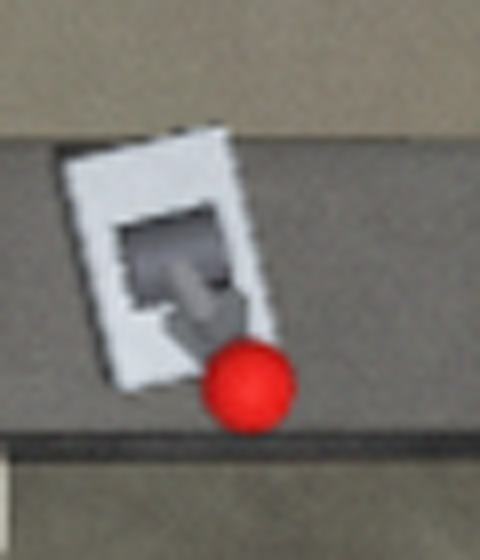

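```bash
python3 - <<'E'
from h import *
delta([.362,-.2355,.15],down(np.radians(103.5)))
E
```

```text
xyz mm [  22.4   52.2 -194.9] rot [1.3394e+00 1.0000e-03 5.0000e-04] rows>= 8.9
```

Emit:
apply_moves([
  {"claw":-1,"x":0,"y":20,"z":-25,"ax":0.15,"ay":0,"az":0},
  {"claw":-1,"x":0,"y":40,"z":-50,"ax":0.3,"ay":0,"az":0},
  {"claw":-1,"x":0,"y":52,"z":-75,"ax":0.45,"ay":0,"az":0},
  {"claw":-1,"x":0,"y":52,"z":-105,"ax":0.6,"ay":0,"az":0},
  {"claw":-1,"x":10,"y":52,"z":-135,"ax":0.74,"ay":0,"az":0},
  {"claw":-1,"x":20,"y":52,"z":-165,"ax":0.89,"ay":0,"az":0},
  {"claw":-1,"x":22,"y":52,"z":-195,"ax":1.03,"ay":0,"az":0},
  {"claw":-1,"x":22,"y":52,"z":-195,"ax":1.18,"ay":0,"az":0},
])

```text
t: 44.1
ee_pos: [0.3626, -0.2372, 0.149]
tool_rot: [2.741, 1.568, 3.129]
contact_force: [-0.5, -0.4, 0.5]
finger_gap: -0.003
```

Emit:
apply_moves([
  {"claw":-1,"x":0,"y":0,"z":0,"ax":0.15,"ay":0,"az":0},
  {"claw":-1,"x":0,"y":0,"z":0,"ax":0.16,"ay":0,"az":0},
  {"claw":-1,"x":0,"y":0,"z":0,"ax":0.16,"ay":0,"az":0},
  {"claw":-1,"x":0,"y":0,"z":0,"ax":0.16,"ay":0,"az":0},
])

```text
t: 44.5
ee_pos: [0.3628, -0.235, 0.1501]
tool_rot: [2.549, 1.571, 2.789]
contact_force: [0.0, -0.3, 0.0]
finger_gap: -0.001
```

```bash
python3 - <<'E'
from h import *
p,M,s=pose();print(p,s['t'],s['joint_pos'].round(2))
delta([.362,-.2355,.085],down(np.radians(103.5)))
C=cam('wrist');cv2.imwrite('pics/w27.png',imaging.get_image('wrist')); print(proj([.4129,-.2234,.0934],C))
E
```

```text
[ 0.36280203 -0.23500383  0.1501265 ] 44.5 [-0.21  0.07 -0.33 -0.   -1.17 -1.12]
xyz mm [65.1 -0.3 -0.9] rot [ 0.0046 -0.0001 -0.0001] rows>= 1.3
[[322.52080764 338.44917407]]
```

View pics/w27.png

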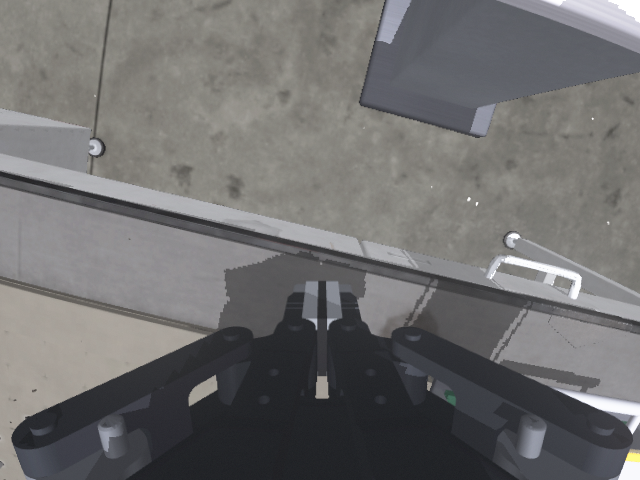

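Emit:
apply_moves([
  {"claw":-1,"x":35,"y":0,"z":0,"ax":0,"ay":0,"az":0},
  {"claw":-1,"x":65,"y":0,"z":0,"ax":0,"ay":0,"az":0},
  {"claw":-1,"x":65,"y":0,"z":0,"ax":0,"ay":0,"az":0},
  {"claw":-1,"x":65,"y":0,"z":15,"ax":0,"ay":0,"az":0},
  {"claw":-1,"x":65,"y":0,"z":30,"ax":0,"ay":0,"az":0},
  {"claw":-1,"x":65,"y":0,"z":42,"ax":0,"ay":0,"az":0},
  {"claw":-1,"x":65,"y":0,"z":55,"ax":0,"ay":0,"az":0},
  {"claw":-1,"x":65,"y":0,"z":65,"ax":0,"ay":0,"az":0},
])

```text
t: 45.35
ee_pos: [0.4274, -0.2199, 0.0857]
tool_rot: [-0.517, 1.57, -0.28]
contact_force: [-1.4, -0.3, 0.5]
finger_gap: 0.002
```

Emit:
apply_moves([
  {"claw":-1,"x":0,"y":0,"z":10,"ax":0,"ay":0,"az":0},
  {"claw":-1,"x":0,"y":0,"z":20,"ax":0,"ay":0,"az":0},
  {"claw":-1,"x":0,"y":0,"z":28,"ax":0,"ay":0,"az":0},
  {"claw":-1,"x":0,"y":0,"z":34,"ax":0,"ay":0,"az":0},
  {"claw":-1,"x":0,"y":0,"z":34,"ax":0,"ay":0,"az":0},
])

```text
t: 45.85
ee_pos: [0.4596, -0.212, 0.0851]
tool_rot: [-0.297, 1.57, -0.06]
contact_force: [-0.5, 0.0, 0.0]
finger_gap: 0.003
```

```bash
python3 - <<'E'
from h import *
p,M,s=pose();print(p,s['contact_force'])
im=imaging.get_image('side');crop(im,340,190,460,290,6,'s28.png')
E
```

```text
[ 0.45956657 -0.21202302  0.08511245] [-0.51213219  0.04605181  0.00521695]
```

View pics/s28.png

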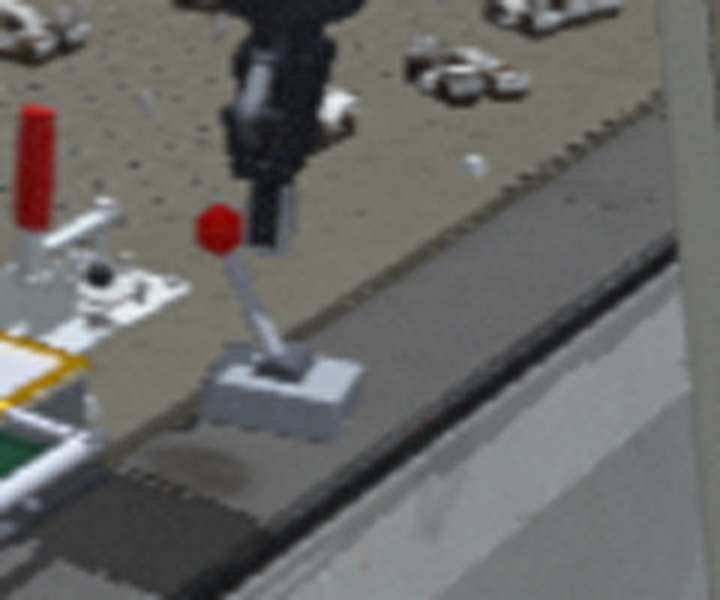

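Leaning away now; push in small steps until the stop is felt.

Emit:
apply_moves([
  {"claw":-1,"x":0,"y":0,"z":2,"ax":0,"ay":0,"az":0},
  {"claw":-1,"x":0,"y":0,"z":4,"ax":0,"ay":0,"az":0},
  {"claw":-1,"x":0,"y":0,"z":5,"ax":0,"ay":0,"az":0},
  {"claw":-1,"x":0,"y":0,"z":5,"ax":0,"ay":0,"az":0},
])

```text
t: 46.3
ee_pos: [0.461, -0.2116, 0.0851]
tool_rot: [3.021, 1.566, -3.026]
contact_force: [-7.1, -2.3, 4.1]
finger_gap: 0.004
```

Emit:
apply_moves([
  {"claw":-1,"x":0,"y":0,"z":1,"ax":0,"ay":0,"az":0},
  {"claw":-1,"x":0,"y":0,"z":2,"ax":0,"ay":0,"az":0},
  {"claw":-1,"x":0,"y":0,"z":3,"ax":0,"ay":0,"az":0},
  {"claw":-1,"x":0,"y":0,"z":3,"ax":0,"ay":0,"az":0},
])

```text
t: 46.7
ee_pos: [0.4613, -0.2115, 0.085]
tool_rot: [3.024, 1.56, -3.023]
contact_force: [-14.7, -3.5, 8.4]
finger_gap: -0.001
```

```bash
python3 - <<'E'
from h import *
im=imaging.get_image('side')
h=cv2.cvtColor(im,cv2.COLOR_BGR2HSV); m=cv2.inRange(h,(0,150,90),(8,255,255))|cv2.inRange(h,(172,150,90),(180,255,255))
k=np.zeros_like(m);k[215:245,360:420]=m[215:245,360:420]
c=max(cv2.findContours(k,0,2)[0],key=cv2.contourArea);print(cv2.minEnclosingCircle(c))
ex=np.array([np.cos(np.radians(13.5)),np.sin(np.radians(13.5))]); tip=np.array([.4129,-.2234]); pv=tip+.0384*ex
for th in (0,.8,.9,1.0,1.05):
    a=th-.5; print(th,proj([*(pv+.08*np.sin(a)*ex),.022+.08*np.cos(a)],cam('side')))
E
```

```text
((375.5, 227.5), 3.8079864978790283)
0 [[400.39127811 231.69561209]]
0.8 [[379.91155201 226.19426362]]
0.9 [[377.37415758 226.64284446]]
1.0 [[374.93182412 227.33914176]]
1.05 [[373.75399849 227.7775117 ]]
```

Emit:
apply_moves([
  {"claw":-1,"x":0,"y":0,"z":-20,"ax":0,"ay":0,"az":0},
  {"claw":-1,"x":-20,"y":0,"z":-60,"ax":0,"ay":0,"az":0},
  {"claw":-1,"x":-60,"y":0,"z":-80,"ax":0,"ay":0,"az":0},
  {"claw":-1,"x":-110,"y":-40,"z":-80,"ax":0,"ay":0,"az":0},
  {"claw":-1,"x":-150,"y":-80,"z":-80,"ax":0,"ay":0,"az":0},
  {"claw":-1,"x":-150,"y":-120,"z":-80,"ax":0,"ay":0,"az":0},
  {"claw":-1,"x":-150,"y":-120,"z":-80,"ax":0,"ay":0,"az":0},
])

```text
t: 47.45
ee_pos: [0.4182, -0.3499, 0.237]
tool_rot: [-0.943, 1.566, -0.71]
contact_force: [-0.4, -0.0, -0.4]
finger_gap: -0.002
```

```bash
python3 - <<'E'
from h import *
p,M,s=pose();print(p,s['t'],s['contact_force'])
im=imaging.get_image('top');cv2.imwrite('pics/top29.png',im);crop(im,235,175,365,300,6,'t29.png')
im=imaging.get_image('side');crop(im,180,200,440,380,3,'s29.png')
E
```

```text
[ 0.4181952  -0.34987212  0.23701308] 47.45 [-0.38564757 -0.01262775 -0.36044843]
```

View pics/top29.png

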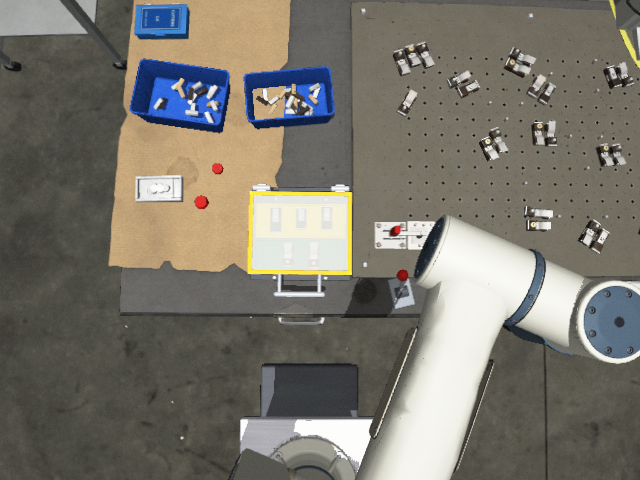

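View pics/s29.png

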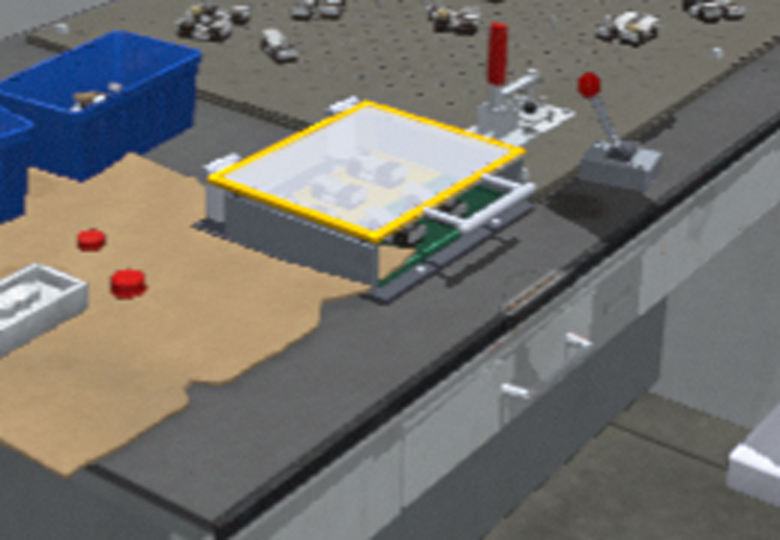

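View pics/t29.png

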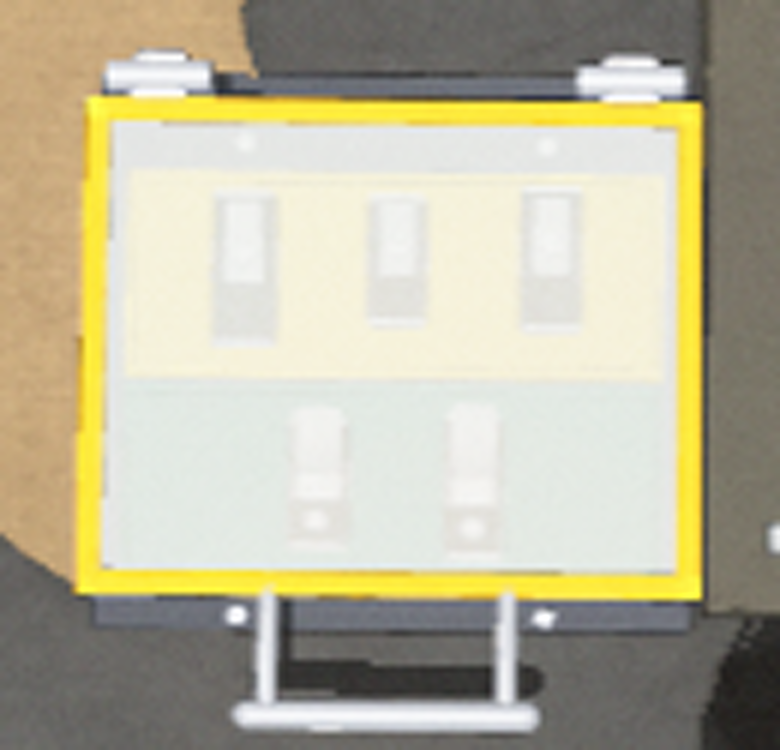

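```bash
python3 -c "
from workcell import r
print(r.close_job())"
```

```text
the job is handed in; nothing more can be done
None
```

I lifted the guard right up and loaded all five clamp blocks on the bench: the two tall ones in the green row and the three low ones in the yellow row. I then lowered the guard until it was closed and pushed the start lever fully to on. The job was handed in at about 47.5 s of the 210 s allowed.

What the last checks showed:
- **Blocks:** The top view shows all five flat, crosswise and about 60 mm apart, fully inside their trays. No block is left on the visible bench. The part hidden by the arm was clear in an earlier top view.
- **Guard:** A light press of about 11 N on the bar put its centre at 58 mm, which is the closed height. The frame corner in the side view also matched angle 0.
- **Lever:** It met its stop at about 15 N, and the ball in the side view matched an angle of 1.0.
- **Casting and caps:** Both caps and the casting look unmoved in the final pictures.
- **Robot:** The gripper was clear of everything and the measured force was near zero.

Two things did not go cleanly. The first grips on both tall blocks were too high, so I opened, went lower and gripped again before lifting. One picture of the first low block suggested it lay about 5 mm off centre. A second picture, taken with the arm still, put it within 2 mm.

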